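Set a turned spindle between centres, mark up

TASK

Take the pale maple spindle (the one with the red line) out of its cradle and lower it into the two V rests of the bench centres, blue end towards the headstock, and let go. Slide the tailstock up by its black grip until the spindle is pushed home between both centre points, then turn the spindle about its own axis until its red line faces straight up, and last push the red-knobbed lever on the headstock right over to the far side to lock it. Leave the other things on the bench alone.

Things in the scene. Friction and masses are not known exactly. Their poses are not given: they have to be found in the camera images.
- spindle: Loose turned maple spindle, 194 mm long, about 0.2 kg. Origin at its middle on the axis; own z runs along the axis to the blue-painted end. Barrel 44 mm diameter from z = -50 to 50 mm (grip here), then 28 mm journals to 82 mm, then 26 mm end sleeves with a centre hole 16 mm wide, 12 mm deep. Red line along the barrel at own +x, black line opposite at -x. Only friction stops it turning in V rests.
- spindle_drive (a point): Centre of the spindle's blue end face, on its axis, 97 mm from its middle. At the start this end points roughly towards the robot and the spindle lies level in one of two wooden cradles, its axis 55 mm above the table; the cradle's base under it is 10 mm thick.
- spindle_mark (a point): Middle of the red line, on the barrel's surface 22 mm from the axis. At the start it is turned 75 to 145 degrees away from straight up, roughly to the robot's left.
- centres: Fixed green bench centres; place and yaw vary. Origin on the table under the axis; own y runs along the axis to the headstock (roughly world +y), z up, x away from the robot. Axis 110 mm above the table at x = 0; bed rails' top at 30 mm. Headstock casing y = 109 to 175 mm, 90 mm wide, top at 138 mm. With the spindle home its middle is at y = 0.
- rest_mid (a point): Where the spindle's middle goes when it is laid in the rests: on the axis 110 mm up, 12 mm towards the tailstock from home (5 mm either way is free: short of that the headstock point is in the way, beyond it a shoulder meets a rest). Steel 90 degree V rests, 10 mm thick, stand at the centres' y = 65 and -73 mm, reaching up to axis height and 24 mm either side of the axis.
- head_face (a point): Centre of the headstock collar's face, on the axis, at the centres' y = 97 mm. The fixed centre point stands 7 mm out of it towards the spindle. The blue end face touches this collar when home.
- tail (a joint): Slide of the tailstock towards the headstock, m: starts 0 to 0.01 (back), 0.045 when the spindle is nipped home between both points (stop at 0.047). Drag of about 6 N; it stays where it is left.
- tail_grip (a point): Grip point of the tailstock's black upright rib, 160 mm above the table, 17 mm below the rib's top. The rib is 22 mm thick in the centres' x, 45 mm along y, from 132 to 177 mm high, on a casting 75 mm wide and 55 mm along y. It moves with the tailstock along the centres' +y.
- lock (a joint): Lock lever on the headstock, rad: 0 = leaning to the centres' -x (towards the robot), 1.0 = fully over to +x, locked. Starts 0 to 0.15. Light friction (0.06 N m), stays where it is left.
- lock_tip (a point): Centre of the lever's red ball, 26 mm diameter, 80 mm from its pivot. The pivot lies 160 mm above the table and the ball at 230 mm at joint 0 or 1, 240 mm at 0.5; it swings in the centres' x-z plane, 142 mm along +y from the centres' origin.
- walnut: Dark walnut spindle of the same outer size without marks, in the other cradle (the cradles swap places; 140 mm apart). Leave it.
- gouge: Turning gouge, 250 mm, lying on the bench on the robot's side of the bench centres. Leave it.
- calliper: Black and steel calliper, 150 mm, lying on the bench. Leave it.
- bowl: Turned wooden bowl, 120 mm across, 50 mm high, beyond the bench centres. Leave it.
- mallet: Mallet lying beyond the cradles. Leave it.
- glue: Yellow glue bottle, 60 mm across, 160 mm tall, standing beyond the bench centres. Leave it.
- faceplate: Dark steel lathe faceplate, 120 mm across, lying at the left. Leave it.

How it is judged:
By the outcome, as a careful person would: the job done as asked, in the order asked, and still so for the second after the job is handed in, with the robot touching nothing.
It also fails if it takes over 72 s, if anything falls off the work surface, if the arm or the gripper's body presses on something with over 40 N, if the wrist force passes 120 N, or if a joint passes its speed limit or range.

ROBOT

A 6-joint arm with a two-finger parallel gripper is mounted at the origin on the work surface. World frame = base frame: x ahead of the robot, y to its left, z up, the work surface at z = 0. Lengths are in mm, angles in rad, forces in N, time in s.
With the tool pointing down it reaches from about 275 to 850 mm from the base axis. Payload 5.2 kg.
Tool frame: the origin (TCP) lies at the very end of the fingers, on their centre line; the grasp point (between the pads) lies 19 mm behind it; z points along the fingers, y is the line along which they close (so a half turn about z gives the same grasp; the last joint's range is limited). The gripper opens to 85 mm and grips with 20 to 120 N. Pads are 22 mm wide; open, the fingers measure 114 mm over their backs; the gripper's body (76 mm by 85 mm) begins 54 mm behind the grasp point. The pads swing forward as they close: fully open they stand 13 mm farther back than shut.
Start: joints at [-1.527, 0.259, 1.535, -0, 1.348, -0.203], TCP at [134.387, -533.334, 231.31] pointing down, gripper open.
Joint ranges: [-3.14, 3.14], [-0.91, 2.08], [0.19, 2.58], [-1.22, 4.36], [0.22, 2.71], [-3.12, 3.12]. Speed limits (rad/s): [2.57, 2.57, 3.14, 3.14, 3.14, 3.14].

INTERFACE

Orientations are given as a rotation vector (axis times angle).
In Python, from bench import manip gives the robot as it stands.
- The arm moves only by the tool jog_arm, never from a script. Its argument "targets" is a list of rows, each a list of 7 numbers: the turn, a rotation vector about the tool's x, y, z in units of 5 degrees (1.0 is 5 degrees), then the shift along the tool's x, y, z in units of 40 mm (1.0 is 40 mm), then the finger opening in mm, from 0 to 85.4. In form: [[rx, ry, rz, x, y, z, fingers], ...]. A call has 1 to 8 rows; each row is the pose to reach, as a shift and turn from the pose commanded when the call began, along the tool's axes at that moment; what a row does not reach only later rows make up. A row lasts 1/12 s, in which the tool goes at most 41.7 mm and 7.16 degrees, less where a joint would pass 70% of its speed; a pose out of reach is approached as far as the arm can. A call with a gripper value outside its range is refused whole. The fingers move at their own pace and stop on an object; the grip force is fixed at half the most. Time passes only in rows, so rows that repeat a pose let the fingers close. It gives the time, the measured TCP pose, the force, the opening and the grip force at its end, in the units of the state.
- manip.get_obs(): the state, without advancing time (a new reading comes with each control period).
- manip.grab_frame(name): name is "side" or "top"; returns the picture (420x560x3 uint8, blue, green, red); there is no depth.
- manip.calibration(name): a dict with "mtx" (3x3 intrinsics, pixels), "R" (3x3) and "t" (3): a world point X has camera coordinates R X + t. Camera axes: x right, y down, z forward; pixel columns grow to the right and rows downward; lengths in mm; the calibration is good to about 2 mm. A picture is of the moment at which its call begins. calibration takes no time and is no camera call.
- manip.job_done(): hands the job in; it is judged then, once.
The state is a dict: "time": time; "joint_positions": joint angles; "joint_vel": joint speeds; "tau": joint torques, N m; "ee_pos": TCP position; "ee_rot": TCP orientation; "ft_force": force on the tool from outside, world axes, zero at the start; "ft_torque": the same for the moment, N m; "opening": finger opening in mm; "finger_force": force on a finger pad.
Only numpy, scipy, OpenCV 4.12 (cv2) and the standard library are available. Lean on these libraries where they do the work, as an engineer would, in place of code of your own. Each camera call takes 0.05 s, during which the arm holds its last target. There are 200 camera calls.

## Working session

There is one attempt and no reset: what is moved stays moved. The work goes in short steps, Python scripts to look and compute and a tool call to move; the robot and the scene stay as the last step left them, time stands still between calls to the robot, and variables do not carry over. Pictures are saved under pics/ and viewed, at most 10 in all, crops included, and the job is handed in when it is done.

Besides the shell and the picture viewer there is one more tool, called after ">>>" in YAML: its name, and indented under it one key for each argument. jog_arm: Moves the arm, as the interface text tells. Its arguments: {"type":"object","properties":{"targets":{"type":"array"}},"required":["targets"]}

```bash
mkdir -p pics
python3 - <<'E'
from bench import manip
import cv2
for n in("top","side"):
    cv2.imwrite(f"pics/{n}0.png",cv2.resize(manip.grab_frame(n),(800,600),interpolation=cv2.INTER_CUBIC))
    c=manip.calibration(n);print(n,c)
o=manip.get_obs();print(o)
E
ls
```

```text
top {'mtx': array([[404.74430885,   0.        , 285.54429264],
       [  0.        , 404.74430885, 209.41574359],
       [  0.        ,   0.        ,   1.        ]]), 'R': array([[ 0.00657241, -0.99989369,  0.01301551],
       [-0.98677759, -0.00859301, -0.16185226],
       [ 0.16194689, -0.01177966, -0.98672916]]), 't': array([  97.22349601,  578.56089829, 1127.28409058])}
side {'mtx': array([[407.33621709,   0.        , 280.4506108 ],
       [  0.        , 407.33621709, 208.41258296],
       [  0.        ,   0.        ,   1.        ]]), 'R': array([[-0.90628582, -0.42265702,  0.00265412],
       [-0.22955287,  0.48692858, -0.84273723],
       [ 0.35489644, -0.76437007, -0.5383186 ]]), 't': array([ 542.55672443,  190.83878786, 1105.58363205])}
{'time': 0.1, 'joint_positions': array([-1.52683166e+00,  2.59239850e-01,  1.53596088e+00, -3.60997571e-07,
        1.34803620e+00, -2.02775153e-01]), 'joint_vel': array([-0.00103842, -0.00201761, -0.00398565, -0.000154  , -0.0018215 ,
       -0.00174833]), 'tau': array([ 2.41583628e-03, -4.46968210e+01, -2.91246575e+01, -1.24181497e-04,
        6.33364762e-03,  3.19794282e-06]), 'ee_pos': array([ 134.34847372, -532.84430957,  230.57925826]), 'ee_rot': array([-3.11608853e+00, -3.86394009e-01, -2.04217639e-04]), 'ft_force': array([-0.44150274,  0.38133706,  1.02339695]), 'ft_torque': array([-0.01394238,  0.07295659, -0.00938794]), 'finger_force': 0.0, 'opening': 85.60497035886266}
pics
```

View pics/top0.png

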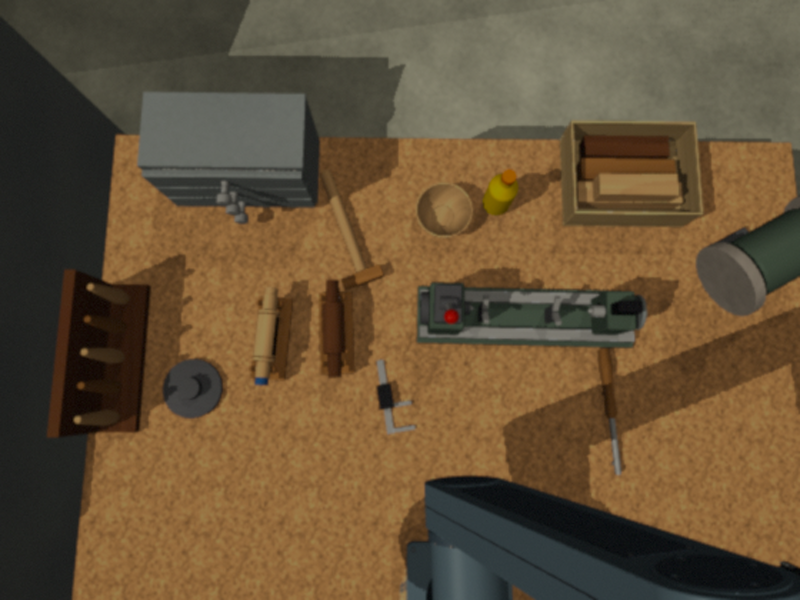

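View pics/side0.png

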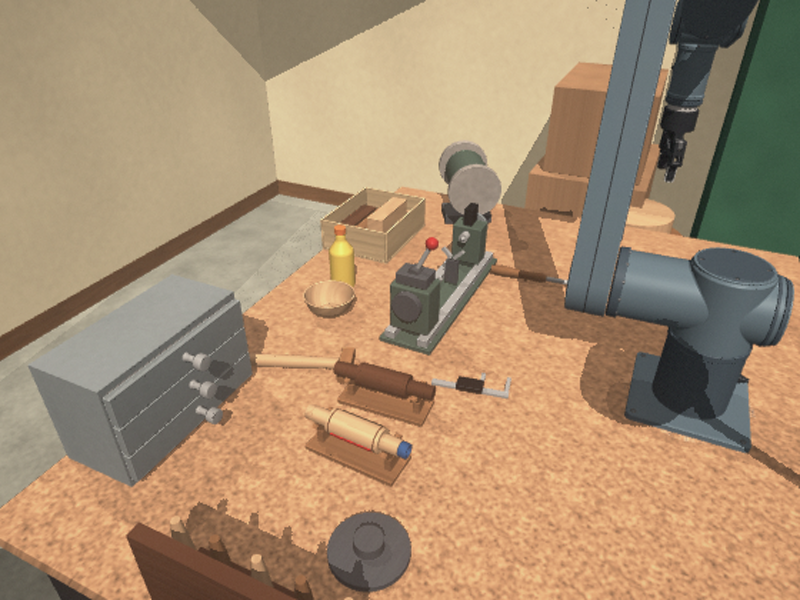

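Top view (800x600): maple spindle from (270,290) to its blue end at (261,380); centres from (418,285) to (645,345), red ball at (452,316), black grip at (628,306). Side view: the maple spindle's red line is at (350,440), the blue end at (404,450). I'll enlarge these regions to measure.

```bash
cat > h.py <<'E'
import numpy as np, cv2
from bench import manip
def cal(n):
    c=manip.calibration(n);return c["mtx"],c["R"],c["t"]
def proj(n,X):
    K,R,t=cal(n);p=(np.atleast_2d(X)@R.T+t)@K.T;return p[:,:2]/p[:,2:]
def atz(n,uv,z):
    K,R,t=cal(n);uv=np.atleast_2d(uv).astype(float)
    d=np.c_[uv,np.ones(len(uv))]@np.linalg.inv(K).T@R;C=-R.T@t
    return C+d*((z-C[2])/d[:,2:])
def crop(im,x0,y0,x1,y1,s):
    c=cv2.resize(im[y0:y1,x0:x1],None,fx=s,fy=s,interpolation=cv2.INTER_CUBIC)
    for x in range((x0+9)//10*10,x1,10):
        cv2.line(c,(int((x-x0+.5)*s),0),(int((x-x0+.5)*s),4 if x%50 else 12),(255,255,255),1)
        if x%20==0:cv2.putText(c,str(x),(int((x-x0)*s)-8,22),0,.35,(255,255,255),1)
    for y in range((y0+9)//10*10,y1,10):
        cv2.line(c,(0,int((y-y0+.5)*s)),(4,int((y-y0+.5)*s)),(255,255,255),1)
        if y%20==0:cv2.putText(c,str(y),(6,int((y-y0)*s)+6),0,.35,(255,255,255),1)
    return c
def mosaic(fn,cs):
    out=np.zeros((600,800,3),np.uint8)
    for c,x,y in cs:
        h=min(c.shape[0],600-y);w=min(c.shape[1],800-x);out[y:y+h,x:x+w]=c[:h,:w]
    cv2.imwrite(fn,out)
def blob(im,mask):
    ys,xs=np.nonzero(mask);return len(xs),xs.mean() if len(xs) else 0,ys.mean() if len(xs) else 0
E
python3 - <<'E'
from h import *
t=manip.grab_frame("top");s=manip.grab_frame("side")
mosaic("pics/m1.png",[(crop(t,285,190,460,252,4.5),0,0),(crop(t,170,195,225,275,4),0,282),(crop(s,205,275,300,340,4),222,282),(crop(s,260,135,350,250,2.6),604,282)])
for n,im in(("top",t),("side",s)):
    h=cv2.cvtColor(im,cv2.COLOR_BGR2HSV).astype(int);H,S,V=h[...,0],h[...,1],h[...,2]
    print(n,"blue",blob(im,(abs(H-110)<12)&(S>140)&(V>50)),"red",[ (i,c.round(1)) for i,c in zip(*[ (lambda r:(r[2][1:,4],r[3][1:]))(cv2.connectedComponentsWithStats((((H<5)|(H>174))&(S>190)&(V>90)).astype(np.uint8)))][0]) if i>4])
print(np.round(cv2.Rodrigues(manip.get_obs()["ee_rot"])[0],3))
E
```

```text
top blue (20, np.float64(182.85), np.float64(266.05)) red [(np.int32(68), array([315.2, 221.2]))]
side blue (0, 0, 0) red []
[[ 0.97   0.244 -0.   ]
 [ 0.244 -0.97   0.001]
 [ 0.    -0.001 -1.   ]]
```

View pics/m1.png

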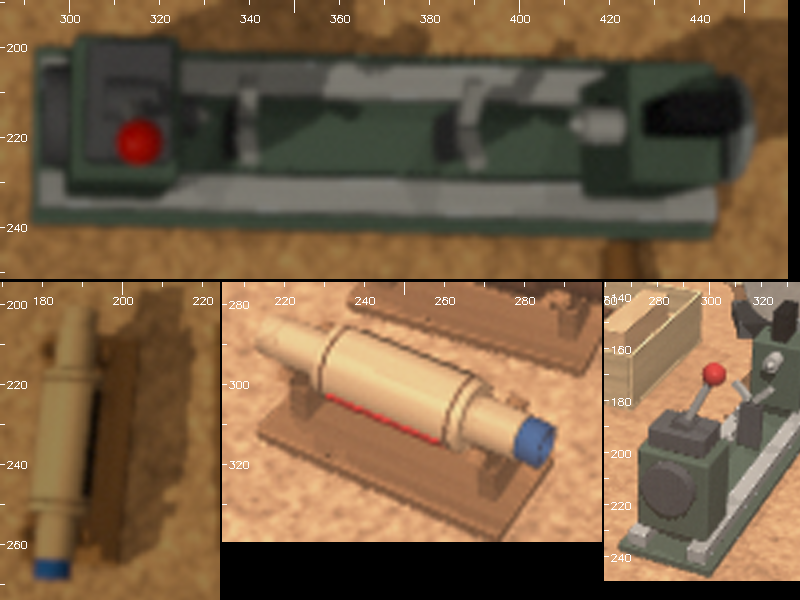

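```bash
cat >> h.py <<'E'
from scipy.optimize import least_squares
def spin_pts(p,a):  # p=(x,y,yaw of +z axis)
    u=np.array([np.cos(p[2]),np.sin(p[2]),0]);return np.array([p[0],p[1],55])+np.outer(a,u)
def cen(p,P):
    P=np.atleast_2d(P);c,s=np.cos(p[2]),np.sin(p[2])
    return np.c_[p[0]+c*P[:,0]-s*P[:,1],p[1]+s*P[:,0]+c*P[:,1],P[:,2]]
def draw(im,n,segs,col,off,s):
    for a,b in segs:
        q=(proj(n,[a,b])-off+.5)*s
        cv2.line(im,tuple(q[0].astype(int)),tuple(q[1].astype(int)),col,1)
def box(p,lo,hi):
    c=[cen(p,[[ (lo,hi)[i][0],(lo,hi)[j][1],(lo,hi)[k][2]]])[0] for i in(0,1) for j in(0,1) for k in(0,1)]
    return [(c[i],c[i|m]) for i in range(8) for m in(1,2,4) if not i&m]
def ring(C,u,r):
    v=np.array([-u[1],u[0],0]);th=np.linspace(0,2*np.pi,25);P=C+r*(np.outer(np.cos(th),[0,0,1])+np.outer(np.sin(th),v))
    return list(zip(P[:-1],P[1:]))
E
cat > fit.py <<'E'
from h import *
ob=[("top",(187.75,217.75),-50),("top",(184.5,252.5),50),("top",(183,269.2),97),("top",(190,201),-97),("side",(285.7,315.7),97)]
f=lambda p:np.ravel([proj(n,spin_pts(p,[a]))[0]-uv for n,uv,a in ob])
r=least_squares(f,[450,350,3.1]);sp=r.x;print("spindle",sp.round(3),f(sp).reshape(-1,2).round(1).tolist())
u=np.array([np.cos(sp[2]),np.sin(sp[2]),0]);l=np.cross([0,0,1],u)  # rotation about u from up
mark=lambda th,a:np.array([sp[0],sp[1],55])+a*u+22*(np.cos(th)*np.array([0,0,1])+np.sin(th)*l)
g=lambda q:np.ravel([proj("side",mark(q[0],a))[0]-uv for uv,a in(((232,303.75),-48),((259.5,315),48))])
for t0 in(1.5,-1.5):
    q=least_squares(g,[t0]);print("mark from up, deg",np.degrees(q.x),q.cost,mark(q.x[0],0).round(1))
    if t0==1.5 or q.cost<best[1]: best=(q.x[0],q.cost)
ob2=[((339.4,206.7),(24,65,110)),((340.6,226.7),(-24,65,110)),((390.6,206.7),(24,-73,110)),((391.7,227.8),(-24,-73,110))]
f2=lambda p:np.ravel([proj("top",cen(p,P))[0]-uv for uv,P in ob2])
r=least_squares(f2,[500,-50,0]);ce=r.x;print("centres",ce.round(3),f2(ce).reshape(-1,2).round(1).tolist())
print("ball",atz("top",(315.2,221.2),231).round(1),"local 142 ->",cen(ce,[[-38.7,142,230]]).round(1))
np.savez("fit.npz",sp=sp,ce=ce,th=best[0])
if __name__=="__main__":
    t=manip.grab_frame("top");s=manip.grab_frame("side")
    crs=[]
    for im,n,(x0,y0,x1,y1),sc,pos in((t,"top",(285,190,460,252),4.5,(0,0)),(t,"top",(170,195,225,275),4,(0,282)),(s,"side",(205,275,300,340),4,(222,282)),(s,"side",(260,135,350,250),2.6,(604,282))):
        c=crop(im,x0,y0,x1,y1,sc);o=np.array([x0,y0])
        for a,rr in((-97,13),(-50,22),(50,22),(97,13)):draw(c,n,ring(spin_pts(sp,[a])[0],u,rr),(255,255,0),o,sc)
        draw(c,n,[(mark(best[0],-50),mark(best[0],50))],(0,255,0),o,sc)
        draw(c,n,box(ce,(-45,109,30),(45,175,138))+box(ce,(-24,60,110),(24,70,110))+box(ce,(-24,-78,110),(24,-68,110))+[tuple(cen(ce,[[0,97,110],[0,-97,110]]))],(255,255,0),o,sc)
        g0=atz("top",(441.5,216),177)[0]
        crs.append((c,*pos))
    mosaic("pics/m2.png",crs)
E
python3 fit.py
```

```text
spindle [500.745 383.446   3.081] [[0.3, -0.3], [-0.2, -0.0], [-0.5, 0.1], [-0.2, 0.3], [0.1, -0.6]]
mark from up, deg [230.22589653] 15.630848893033544 [501.8 400.3  40.9]
mark from up, deg [-129.77523315] 15.63084889390831 [501.8 400.3  40.9]
centres [ 5.48335e+02 -1.13072e+02  2.00000e-03] [[0.9, 1.4], [0.0, -1.2], [-0.2, 1.8], [-0.7, -2.0]]
ball [[519.1  31.6 231. ]] local 142 -> [[509.4  28.9 230. ]]
```

View pics/m2.png

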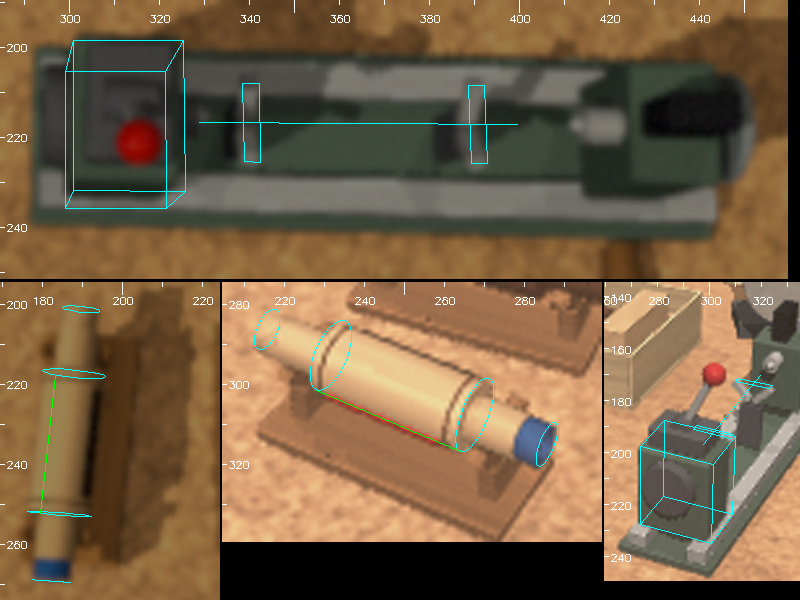

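Run:
```python
from h import *
print("rail mid z30",atz("top",[(350,221),(400,222.0)],30).round(1))
t=manip.grab_frame("top");s=manip.grab_frame("side")
f=np.load("fit.npz");ce=f["ce"]
cs=[]
for im,n,(x0,y0,x1,y1),sc,pos in((t,"top",(290,195,456,245),4.8,(0,0)),(s,"side",(266,140,356,235),3.8,(0,245)),(s,"side",(266,140,356,235),3.8,(400,245))):
    c=crop(im,x0,y0,x1,y1,sc);o=np.array([x0,y0])
    if pos!=(0,245):
      for p,col in(((552,-111.5,0.004),(255,255,0)),):
        draw(c,n,box(p,(-45,109,30),(45,175,138))+box(p,(-24,60,110),(24,70,110))+box(p,(-24,-78,110),(24,-68,110))+[tuple(cen(p,[[0,97,110],[0,-150,110]]))]+box(p,(-11,-200,132),(11,-155,177)),col,o,sc)
        draw(c,n,ring(cen(p,[[0,97,110]])[0],np.array([0,1.,0]),15),col,o,sc)
    cs.append((c,*pos))
mosaic("pics/m3.png",cs)
```

```text
rail mid z30 [[ 547.7  -87.9   30. ]
 [ 546.  -235.    30. ]]
```

View pics/m3.png

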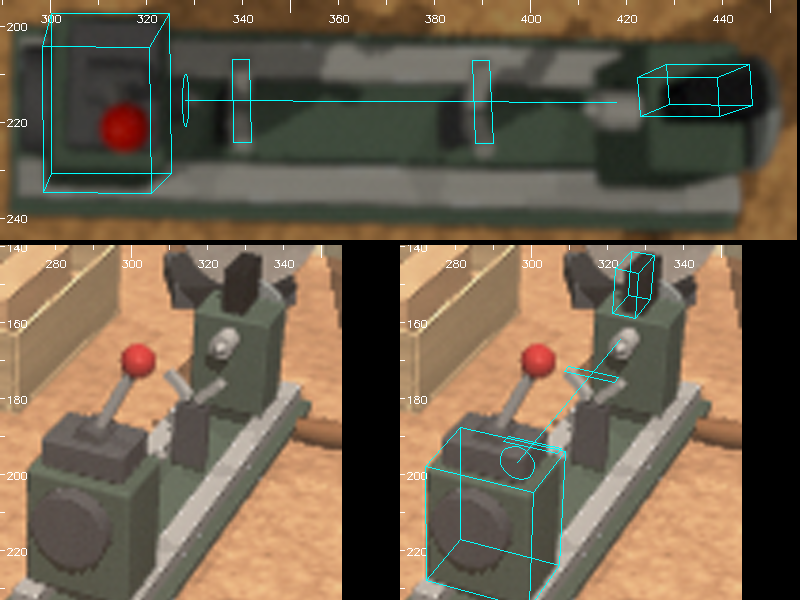

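The overlays show the maple spindle at about (501,383), axis yaw 3.08, its mark about 130° from up on the +y side. The centres' origin is near (549,-111) with yaw close to 0. The rib is near y -296 and the red ball near (519,32,231). All heights, sizes and reaches are consistent, so I'll move.

```bash
cat > plan.py <<'E'
from h import *
from scipy.spatial.transform import Rotation as Ro
def pose(yaw_y,tilt=0):  # tool z down, tool y at world yaw (deg), then tilt about tool x (deg)
    y=np.array([np.cos(np.radians(yaw_y)),np.sin(np.radians(yaw_y)),0]);z=np.array([0,0,-1.])
    return Ro.from_matrix(np.c_[np.cross(y,z),y,z])*Ro.from_rotvec([np.radians(tilt),0,0])
def plan(wps,start=None):
    o=manip.get_obs()
    p,R=(o["ee_pos"],Ro.from_rotvec(o["ee_rot"])) if start is None else start
    print("t",round(o["time"],2),"p",o["ee_pos"].round(1),"F",o["ft_force"].round(1),"open",round(o["opening"],1),"j",o["joint_positions"].round(2))
    for xyz,Rt in wps:
        rv=np.degrees((R.inv()*Rt).as_rotvec())/5;s=R.inv().apply(np.array(xyz)-p)/40
        print(xyz,"->",rv.round(2).tolist(),s.round(2).tolist());p,R=np.array(xyz,float),Rt
E
python3 - <<'E'
from plan import *
y0=np.degrees(-1.324)
plan([((267,-317,270),pose(y0+50)),((400,-100,300),pose(y0+100)),((450,141,300),pose(y0+135)),((500.7,383.4,200),pose(np.degrees(3.081)-90)),((500.7,383.4,36),pose(np.degrees(3.081)-90))])
E
```

```text
t 0.4 p [ 134.4 -533.3  231.2] F [ 0.2  0.7 -0.7] open 85.3 j [-1.53  0.26  1.54  0.    1.35 -0.2 ]
(267, -317, 270) -> [-0.0, -0.0, -10.0] [4.54, -4.43, -0.97]
(400, -100, 300) -> [0.0, 0.0, -10.0] [6.33, 0.63, -0.75]
(450, 141, 300) -> [0.0, 0.0, -7.0] [4.99, 3.6, 0.0]
(500.7, 383.4, 200) -> [0.0, 0.0, -5.48] [2.02, 5.85, 2.5]
(500.7, 383.4, 36) -> [0.0, 0.0, 0.0] [0.0, 0.0, 4.1]
```

>>> jog_arm:
  targets:
    - [0,0,-1.25,0.57,-0.55,-0.12,85]
    - [0,0,-2.5,1.14,-1.11,-0.24,85]
    - [0,0,-3.75,1.7,-1.66,-0.36,85]
    - [0,0,-5,2.27,-2.21,-0.48,85]
    - [0,0,-6.25,2.84,-2.77,-0.61,85]
    - [0,0,-7.5,3.4,-3.32,-0.73,85]
    - [0,0,-8.75,3.97,-3.88,-0.85,85]
    - [0,0,-10,4.54,-4.43,-0.97,85]

```text
time: 1.07
ee_pos: [267.7, -315.7, 270.5]
ee_rot: [2.658, 1.674, 0.0]
ft_force: [0.5, -0.6, 0.4]
opening: 84.8
finger_force: 0.0
```

>>> jog_arm:
  targets:
    - [0,0,-1.25,0.79,0.08,-0.09,85]
    - [0,0,-2.5,1.58,0.16,-0.19,85]
    - [0,0,-3.75,2.37,0.24,-0.28,85]
    - [0,0,-5,3.16,0.31,-0.37,85]
    - [0,0,-6.25,3.96,0.39,-0.47,85]
    - [0,0,-7.5,4.75,0.47,-0.56,85]
    - [0,0,-8.75,5.54,0.55,-0.66,85]
    - [0,0,-10,6.33,0.63,-0.75,85]

```text
time: 1.73
ee_pos: [400.8, -98.8, 300.6]
ee_rot: [1.7, 2.641, 0.0]
ft_force: [0.5, -1.1, -0.1]
opening: 85.0
finger_force: 0.0
```

>>> jog_arm:
  targets:
    - [0,0,-0.88,0.62,0.45,0,85]
    - [0,0,-1.75,1.25,0.9,0,85]
    - [0,0,-2.63,1.87,1.35,0,85]
    - [0,0,-3.5,2.5,1.8,0,85]
    - [0,0,-4.38,3.12,2.25,0,85]
    - [0,0,-5.25,3.74,2.7,0,85]
    - [0,0,-6.13,4.37,3.15,0,85]
    - [0,0,-7,4.99,3.6,0,85]

```text
time: 2.4
ee_pos: [450.1, 142.4, 300.3]
ee_rot: [0.83, 3.03, 0.0]
ft_force: [0.6, -0.4, 0.0]
opening: 85.1
finger_force: 0.0
```

>>> jog_arm:
  targets:
    - [0,0,-0.78,0.29,0.84,0.36,85]
    - [0,0,-1.57,0.58,1.67,0.71,85]
    - [0,0,-2.35,0.87,2.51,1.07,85]
    - [0,0,-3.13,1.15,3.34,1.43,85]
    - [0,0,-3.91,1.44,4.18,1.79,85]
    - [0,0,-4.7,1.73,5.01,2.14,85]
    - [0,0,-5.48,2.02,5.85,2.5,85]
    - [0,0,-5.48,2.02,5.85,2.5,85]

```text
time: 3.07
ee_pos: [499.5, 387.9, 195.4]
ee_rot: [-0.084, -3.135, 0.0]
ft_force: [-0.5, -1.4, -0.4]
opening: 84.5
finger_force: 0.0
```

Run:
```python
from plan import *
plan([((500.7,383.4,90),pose(np.degrees(3.081)-90)),((500.7,383.4,36),pose(np.degrees(3.081)-90))])
```

```text
t 3.07 p [499.5 387.9 195.4] F [-0.5 -1.4 -0.4] open 84.5 j [ 0.48  0.43  1.37  0.    1.34 -1.04]
(500.7, 383.4, 90) -> [-0.0, -0.06, 0.08] [-0.05, -0.11, 2.63]
(500.7, 383.4, 36) -> [0.0, 0.0, 0.0] [0.0, 0.0, 1.35]
```

>>> jog_arm:
  targets:
    - [0,0,0,0,0,0.5,85]
    - [0,0,0,0,0,1.2,85]
    - [0,0,0,0,0,2,85]
    - [0,0,0,0,0,2.8,85]
    - [0,0,0,0,0,3.5,85]
    - [0,0,0,0,0,3.9,85]
    - [0,0,0,0,0,4.1,85]
    - [0,0,0,0,0,4.1,85]

```text
time: 3.73
ee_pos: [499.6, 382.1, 34.1]
ee_rot: [-0.096, -3.137, 0.003]
ft_force: [-0.3, 0.3, 0.4]
opening: 85.3
finger_force: 0.0
```

>>> jog_arm:
  targets:
    - [0,0,0,0,0,0,30]
    - [0,0,0,0,0,0,30]
    - [0,0,0,0,0,0,30]
    - [0,0,0,0,0,0,30]
    - [0,0,0,0,0,0,30]
    - [0,0,0,0,0,0,30]

```text
time: 4.23
ee_pos: [501.9, 384.6, 38.3]
ee_rot: [0.095, 3.137, 0.005]
ft_force: [-0.6, 3.1, 6.2]
opening: 42.2
finger_force: 60.4
```

Run:
```python
from plan import *
print(manip.get_obs()["ee_rot"],manip.get_obs()["ft_torque"],manip.get_obs()["finger_force"])
plan([])
t=manip.grab_frame("top");s=manip.grab_frame("side")
mosaic("pics/m4.png",[(crop(t,150,160,240,290,4),0,0),(crop(s,190,220,300,345,4),362,0)])
```

```text
[0.09469574 3.1366176  0.00497451] [ 0.58318287  0.16231008 -0.02373526] 60.360567569732666
t 4.23 p [501.9 384.6  38.3] F [-0.6  3.1  6.2] open 42.2 j [ 0.48  0.58  1.55  0.    1.01 -1.03]
```

View pics/m4.png

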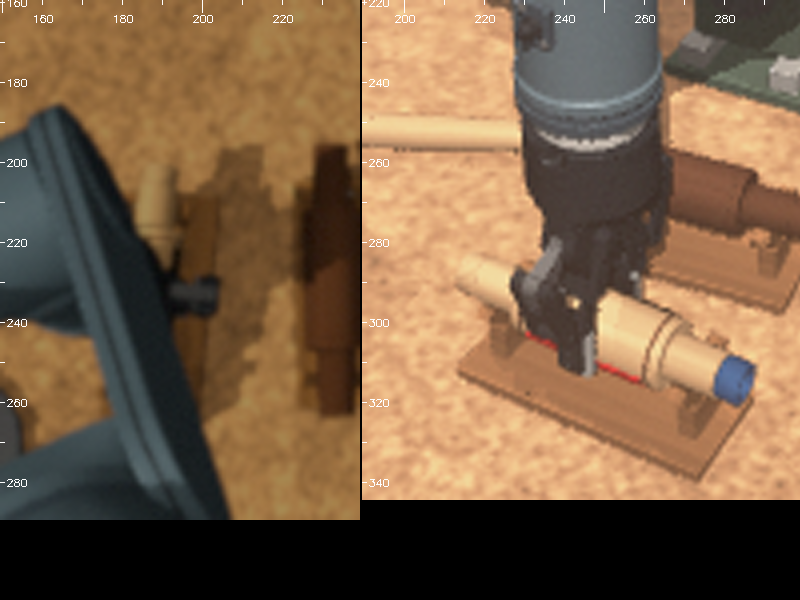

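The grasp is good: the fingers straddle the barrel's middle, opening 42 with 60 N, and the red line is low on the left side at side-view (240,305)-(262,315). Next I'll lift and carry it over to the rests.

Run:
```python
from plan import *
plan([((502,384,190),pose(86.6)),((515,250,310),pose(50)),((532,65,310),pose(20)),((549,-124.2,240),pose(.15))])
```

```text
t 4.33 p [502.  384.6  38.3] F [-0.6  4.   6.5] open 42.7 j [ 0.48  0.58  1.55  0.    1.01 -1.03]
(502, 384, 190) -> [0.04, 0.04, -0.01] [-0.01, -0.0, -3.79]
(515, 250, 310) -> [0.0, 0.0, 7.32] [-0.52, -3.32, -3.0]
(532, 65, 310) -> [0.0, 0.0, 6.0] [-3.3, -3.27, 0.0]
(549, -124.2, 240) -> [0.0, 0.0, 3.97] [-4.59, -1.22, 1.75]
```

>>> jog_arm:
  targets:
    - [0,0,0,0,0,-0.3,30]
    - [0,0,0,0,0,-0.8,30]
    - [0,0,0,0,0,-1.5,30]
    - [0,0,0,0,0,-2.2,30]
    - [0,0,0,0,0,-2.9,30]
    - [0,0,0,0,0,-3.5,30]
    - [0,0,0,0,0,-3.8,30]

```text
time: 4.92
ee_pos: [501.7, 383.2, 192.5]
ee_rot: [0.095, 3.136, 0.002]
ft_force: [0.4, -0.0, -2.5]
opening: 42.4
finger_force: 61.2
```

>>> jog_arm:
  targets:
    - [0,0,0.9,-0.06,-0.4,-0.37,30]
    - [0,0,1.8,-0.13,-0.8,-0.75,30]
    - [0,0,2.7,-0.2,-1.25,-1.12,30]
    - [0,0,3.6,-0.26,-1.66,-1.5,30]
    - [0,0,4.5,-0.32,-2.1,-1.9,30]
    - [0,0,5.5,-0.39,-2.5,-2.25,30]
    - [0,0,6.4,-0.45,-2.9,-2.62,30]
    - [0,0,7.32,-0.52,-3.32,-3,30]

```text
time: 5.58
ee_pos: [512.6, 247.9, 309.0]
ee_rot: [-1.082, -2.949, 0.002]
ft_force: [0.7, -0.5, -3.1]
opening: 42.2
finger_force: 61.4
```

>>> jog_arm:
  targets:
    - [0,0,0.75,-0.41,-0.41,0,30]
    - [0,0,1.5,-0.82,-0.82,0,30]
    - [0,0,2.25,-1.24,-1.23,0,30]
    - [0,0,3,-1.65,-1.63,0,30]
    - [0,0,3.75,-2.06,-2.04,0,30]
    - [0,0,4.5,-2.47,-2.45,0,30]
    - [0,0,5.25,-2.89,-2.86,0,30]
    - [0,0,6,-3.3,-3.27,0,30]

```text
time: 6.25
ee_pos: [529.4, 62.8, 308.4]
ee_rot: [-1.807, -2.569, 0.002]
ft_force: [-0.1, -0.2, -2.5]
opening: 42.6
finger_force: 61.5
```

>>> jog_arm:
  targets:
    - [0,0,0.6,-0.65,-0.17,0.2,30]
    - [0,0,1.2,-1.3,-0.35,0.45,30]
    - [0,0,1.8,-1.95,-0.52,0.7,30]
    - [0,0,2.4,-2.6,-0.7,0.95,30]
    - [0,0,3,-3.3,-0.88,1.25,30]
    - [0,0,3.5,-3.95,-1.05,1.5,30]
    - [0,0,3.97,-4.4,-1.17,1.68,30]
    - [0,0,3.97,-4.59,-1.22,1.75,30]

```text
time: 6.92
ee_pos: [545.8, -127.7, 236.9]
ee_rot: [-2.223, -2.217, 0.004]
ft_force: [-0.3, 0.0, -2.1]
opening: 42.5
finger_force: 61.5
```

Run:
```python
from plan import *
o=manip.get_obs();print(o["ee_rot"],o["finger_force"])
plan([((549,-124.2,130),pose(.15))])
```

```text
[-2.22283956 -2.21709836  0.00374135] 61.45359992980957
t 6.92 p [ 545.8 -127.7  236.9] F [-0.3  0.  -2.1] open 42.5 j [-0.43  0.28  1.5  -0.    1.37 -0.42]
(549, -124.2, 130) -> [-0.04, 0.0, -0.06] [0.09, 0.09, 2.67]
```

>>> jog_arm:
  targets:
    - [0,0,0,0.09,0.09,0.5,30]
    - [0,0,0,0.09,0.09,1.1,30]
    - [0,0,0,0.09,0.09,1.8,30]
    - [0,0,0,0.09,0.09,2.4,30]
    - [0,0,0,0.09,0.09,2.65,30]
    - [0,0,0,0.09,0.09,2.65,30]

```text
time: 7.42
ee_pos: [548.7, -120.1, 130.0]
ee_rot: [-2.214, -2.221, 0.003]
ft_force: [-0.5, 0.7, -2.5]
opening: 42.3
finger_force: 61.5
```

Run:
```python
from plan import *
plan([])
o=manip.get_obs();R=Ro.from_rotvec(o["ee_rot"]);p=o["ee_pos"]
print(R.as_matrix().round(3).tolist())
t=manip.grab_frame("top");s=manip.grab_frame("side")
u=R.apply([1,0,0]);mid=p+R.apply([1.2,0,-16.7])
ce=(549,-111,.003)
cs=[]
for im,n,(x0,y0,x1,y1),sc,pos in((t,"top",(300,180,430,250),4.3,(0,0)),(s,"side",(270,110,345,200),4,(0,302)),(s,"side",(270,110,345,200),4,(400,302))):
    c=crop(im,x0,y0,x1,y1,sc);off=np.array([x0,y0])
    if pos!=(0,302):
        for a,r in((-97,13),(-50,22),(50,22),(97,13)):draw(c,n,ring(mid+a*u,u,r),(255,255,0),off,sc)
        draw(c,n,box(ce,(-24,60,110),(24,70,110))+box(ce,(-24,-78,110),(24,-68,110)),(0,255,0),off,sc)
        draw(c,n,ring(cen(ce,[[0,97,110]])[0],np.array([0,1.,0]),14),(0,255,0),off,sc)
    cs.append((c,*pos))
mosaic("pics/m5.png",cs)
```

```text
t 7.42 p [ 548.7 -120.1  130. ] F [-0.5  0.7 -2.5] open 42.3 j [-0.41  0.37  1.64 -0.    1.14 -0.42]
[[-0.003, 1.0, -0.005], [1.0, 0.003, 0.002], [0.002, -0.005, -1.0]]
```

View pics/m5.png

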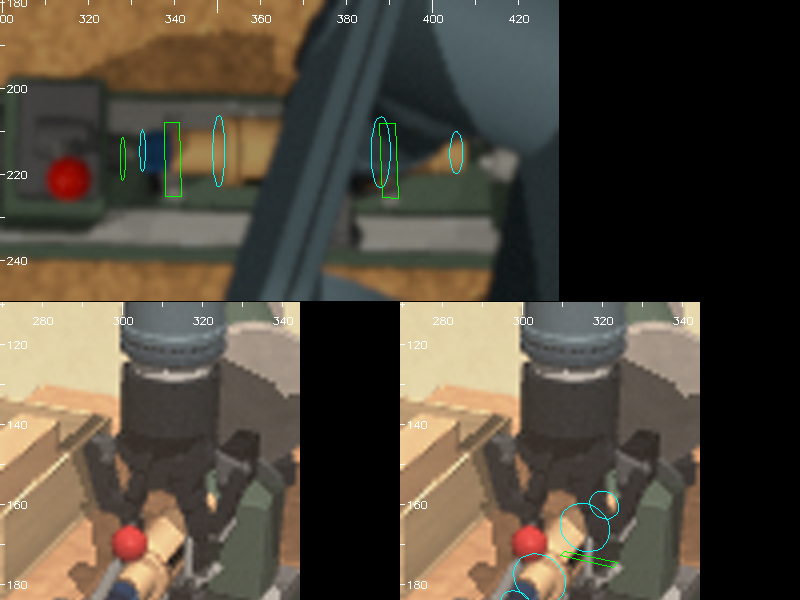

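>>> jog_arm:
  targets:
    - [0,0,0,-0.09,0,0.15,30]
    - [0,0,0,-0.09,0,0.35,30]
    - [0,0,0,-0.09,0,0.55,30]
    - [0,0,0,-0.09,0,0.7,30]
    - [0,0,0,-0.09,0,0.8,30]
    - [0,0,0,-0.09,0,0.82,30]

```text
time: 8.02
ee_pos: [550.0, -124.7, 98.1]
ee_rot: [-2.218, -2.222, 0.001]
ft_force: [0.2, 0.3, -2.6]
opening: 42.2
finger_force: 61.5
```

>>> jog_arm:
  targets:
    - [0,0,0,0,0,0.03,30]
    - [0,0,0,0,0,0.06,30]
    - [0,0,0,0,0,0.06,30]

```text
time: 8.27
ee_pos: [550.8, -125.0, 96.9]
ee_rot: [2.22, 2.223, 0.0]
ft_force: [-0.9, 0.4, -1.9]
opening: 42.3
finger_force: 61.5
```

>>> jog_arm:
  targets:
    - [0,0,0,0,0,0.04,30]
    - [0,0,0,0,0,0.06,30]
    - [0,0,0,0,0,0.06,30]

```text
time: 8.52
ee_pos: [550.8, -125.1, 94.7]
ee_rot: [2.22, 2.223, 0.0]
ft_force: [-0.3, 0.6, -2.2]
opening: 42.2
finger_force: 61.7
```

>>> jog_arm:
  targets:
    - [0,0,0,0,0,0.03,30]
    - [0,0,0,0,0,0.04,30]
    - [0,0,0,0,0,0.04,30]

```text
time: 8.77
ee_pos: [551.1, -125.1, 94.2]
ee_rot: [2.22, 2.222, 0.001]
ft_force: [-1.9, 1.2, 6.4]
opening: 42.5
finger_force: 62.6
```

>>> jog_arm:
  targets:
    - [0,0,0,0,0,0.02,30]
    - [0,0,0,0,0,0.02,30]
    - [0,0,0,0,0,0,50]
    - [0,0,0,0,0,0,60]
    - [0,0,0,0,0,0,85]
    - [0,0,0,0,0,0,85]
    - [0,0,0,0,0,-0.4,85]
    - [0,0,0,0,0,-1,85]

```text
time: 9.43
ee_pos: [548.8, -124.2, 130.6]
ee_rot: [-2.216, -2.219, 0.003]
ft_force: [0.8, -0.1, 0.1]
opening: 84.9
finger_force: 0.0
```

>>> jog_arm:
  targets:
    - [0,0,0,0,0,-0.9,85]
    - [0,0,0,0,0,-1.8,85]
    - [0,0,0,0,0,-2.2,85]

```text
time: 9.68
ee_pos: [552.4, -125.8, 225.6]
ee_rot: [2.215, 2.219, 0.004]
ft_force: [-0.2, 0.5, -0.2]
opening: 85.0
finger_force: 0.0
```

Run:
```python
from plan import *
plan([((549,-296.5,200),pose(.15)),((549,-296.5,142),pose(.15))])
```

```text
t 9.68 p [ 552.4 -125.8  225.6] F [-0.2  0.5 -0.2] open 85.0 j [-0.42  0.29  1.51 -0.    1.34 -0.42]
(549, -296.5, 200) -> [0.07, 0.03, -0.01] [-4.27, -0.1, 0.65]
(549, -296.5, 142) -> [0.0, 0.0, 0.0] [0.0, 0.0, 1.45]
```

>>> jog_arm:
  targets:
    - [0,0,0,-0.5,0,0,85]
    - [0,0,0,-1.2,0,0,85]
    - [0,0,0,-2,0,0.1,85]
    - [0,0,0,-2.8,0,0.2,85]
    - [0,0,0,-3.5,0,0.3,85]
    - [0,0,0,-4.1,-0.05,0.4,85]
    - [0,0,0,-4.27,-0.05,0.4,85]
    - [0,0,0,-4.27,-0.05,0.4,85]

```text
time: 10.35
ee_pos: [548.4, -297.7, 204.0]
ee_rot: [-2.222, -2.219, 0.001]
ft_force: [0.3, 1.0, 0.5]
opening: 84.8
finger_force: 0.0
```

Run:
```python
from plan import *
plan([((549,-296.5,143),pose(.15))])
t=manip.grab_frame("top");s=manip.grab_frame("side")
mid=cen((549,-111,.003),[[0,-13,110]])[0];u=np.array([0,1.,0])
cs=[]
for im,n,(x0,y0,x1,y1),sc,pos in((t,"top",(300,185,456,250),4,(0,0)),(s,"side",(265,110,350,195),4,(0,262)),(s,"side",(265,110,350,195),4,(400,262))):
    c=crop(im,x0,y0,x1,y1,sc);off=np.array([x0,y0])
    if pos!=(400,262):
        for a,r in((-97,13),(-50,22),(50,22),(97,13)):draw(c,n,ring(mid+a*u,u,r),(255,255,0),off,sc)
        draw(c,n,box((549,-296.5,.003),(-11,-22,177),(11,22,177)),(0,255,0),off,sc)
    cs.append((c,*pos))
mosaic("pics/m6.png",cs)
```

```text
t 10.35 p [ 548.4 -297.7  204. ] F [0.3 1.  0.5] open 84.8 j [-0.68  0.41  1.39 -0.    1.35 -0.67]
(549, -296.5, 143) -> [-0.01, -0.01, -0.04] [0.03, 0.02, 1.52]
```

View pics/m6.png

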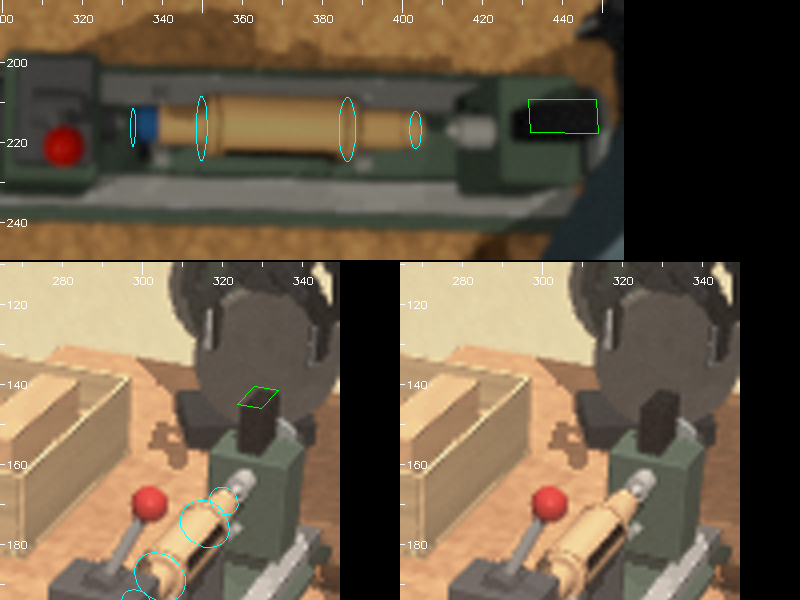

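The spindle lies aligned in both rests, blue end at top-view (333-340,215), and the rib at (428-450,214) matches the predicted grip outline. Next I'll grip the rib.

>>> jog_arm:
  targets:
    - [0,0,0,0,0,0.3,85]
    - [0,0,0,0,0,0.8,85]
    - [0,0,0,0,0,1.2,85]
    - [0,0,0,0,0,1.4,85]
    - [0,0,0,0,0,1.45,85]
    - [0,0,0,0,0,1.45,85]

```text
time: 10.95
ee_pos: [549.1, -294.7, 146.9]
ee_rot: [-2.218, -2.224, -0.0]
ft_force: [-0.8, -0.6, -0.4]
opening: 85.3
finger_force: 0.0
```

>>> jog_arm:
  targets:
    - [0,0,0,0,0,0,40]
    - [0,0,0,0,0,0,28]
    - [0,0,0,0,0,0,12]
    - [0,0,0,0,0,0,12]
    - [0,0,0,0,0,0,12]
    - [0,0,0,0,0,0,12]
    - [0,0,0,0,0,0,12]

```text
time: 11.53
ee_pos: [548.0, -296.1, 147.7]
ee_rot: [-2.22, -2.221, 0.002]
ft_force: [-3.7, 0.6, 5.6]
opening: 21.1
finger_force: 61.2
```

>>> jog_arm:
  targets:
    - [0,0,0,0.1,0,0,12]
    - [0,0,0,0.25,0,0,12]
    - [0,0,0,0.4,0,0,12]
    - [0,0,0,0.55,0,0,12]
    - [0,0,0,0.65,0,0,12]
    - [0,0,0,0.75,0,0,12]
    - [0,0,0,0.75,0,0,12]

```text
time: 12.12
ee_pos: [548.4, -267.5, 147.7]
ee_rot: [2.22, 2.22, -0.004]
ft_force: [-3.1, -3.7, 2.0]
opening: 20.9
finger_force: 60.6
```

>>> jog_arm:
  targets:
    - [0,0,0,0.05,0,0,12]
    - [0,0,0,0.1,0,0,12]
    - [0,0,0,0.1,0,0,12]

```text
time: 12.37
ee_pos: [548.5, -264.2, 147.7]
ee_rot: [2.22, 2.219, -0.004]
ft_force: [-2.0, -6.9, 2.3]
opening: 21.2
finger_force: 60.5
```

>>> jog_arm:
  targets:
    - [0,0,0,0.05,0,0,12]
    - [0,0,0,0.08,0,0,12]
    - [0,0,0,0.08,0,0,12]

```text
time: 12.62
ee_pos: [548.5, -261.2, 147.7]
ee_rot: [2.219, 2.219, -0.004]
ft_force: [-2.0, -6.4, 1.4]
opening: 21.1
finger_force: 60.5
```

>>> jog_arm:
  targets:
    - [0,0,0,0.04,0,0,12]
    - [0,0,0,0.08,0,0,12]
    - [0,0,0,0.08,0,0,12]

```text
time: 12.87
ee_pos: [548.6, -258.1, 147.7]
ee_rot: [2.22, 2.219, -0.004]
ft_force: [-2.8, -7.1, 1.2]
opening: 21.4
finger_force: 60.5
```

>>> jog_arm:
  targets:
    - [0,0,0,0.03,0,0,12]
    - [0,0,0,0.06,0,0,12]
    - [0,0,0,0.06,0,0,12]

```text
time: 13.12
ee_pos: [548.6, -255.7, 147.7]
ee_rot: [2.219, 2.219, -0.004]
ft_force: [-1.5, -7.4, 2.0]
opening: 21.2
finger_force: 60.5
```

>>> jog_arm:
  targets:
    - [0,0,0,0.03,0,0,12]
    - [0,0,0,0.05,0,0,12]
    - [0,0,0,0.05,0,0,12]

```text
time: 13.37
ee_pos: [548.7, -255.6, 147.7]
ee_rot: [2.218, 2.217, -0.007]
ft_force: [-2.0, -13.6, -1.0]
opening: 21.3
finger_force: 60.1
```

>>> jog_arm:
  targets:
    - [0,0,0,0.03,0,0,12]
    - [0,0,0,0.05,0,0,12]
    - [0,0,0,0.05,0,0,12]

```text
time: 13.62
ee_pos: [548.7, -255.6, 147.7]
ee_rot: [2.217, 2.215, -0.01]
ft_force: [-2.3, -20.1, -2.6]
opening: 20.9
finger_force: 59.7
```

>>> jog_arm:
  targets:
    - [0,0,0,0.03,0,0,12]
    - [0,0,0,0.05,0,0,12]
    - [0,0,0,0.05,0,0,12]

```text
time: 13.87
ee_pos: [548.7, -255.5, 147.7]
ee_rot: [2.216, 2.213, -0.013]
ft_force: [-1.7, -24.0, -4.8]
opening: 21.3
finger_force: 59.4
```

>>> jog_arm:
  targets:
    - [0,0,0,-0.06,0,0,12]
    - [0,0,0,-0.1,0,0,12]
    - [0,0,0,-0.1,0,0,40]
    - [0,0,0,-0.1,0,0,85]
    - [0,0,0,-0.1,0,0,85]
    - [0,0,0,-0.1,0,-0.3,85]
    - [0,0,0,-0.1,0,-1,85]
    - [0,0,0,-0.1,0,-1.8,85]

```text
time: 14.53
ee_pos: [547.8, -249.5, 217.5]
ee_rot: [-2.215, -2.22, 0.001]
ft_force: [0.0, -0.1, 0.8]
opening: 84.8
finger_force: 0.0
```

Run:
```python
from plan import *
plan([((575,-185,260),pose(.15,18)),((600,-111,220),pose(.15,35)),((590.8,-111,170.4),pose(.15,35)),((539.1,-111,96.6),pose(.15,35))])
```

```text
t 14.53 p [ 547.8 -249.5  217.5] F [ 0.  -0.1  0.8] open 84.8 j [-0.61  0.36  1.42  0.    1.36 -0.62]
(575, -185, 260) -> [3.55, -0.04, 0.0] [1.61, 0.68, -1.06]
(600, -111, 220) -> [3.4, 0.0, 0.0] [1.85, 0.91, 0.76]
(590.8, -111, 170.4) -> [0.0, 0.0, 0.0] [0.0, 0.52, 1.15]
(539.1, -111, 96.6) -> [0.0, 0.0, 0.0] [0.0, -0.0, 2.25]
```

>>> jog_arm:
  targets:
    - [0.9,0,0,0.4,0.17,-0.5,85]
    - [1.8,0,0,0.8,0.34,-0.9,85]
    - [2.7,0,0,1.2,0.5,-1.06,85]
    - [3.55,0,0,1.61,0.68,-1.06,85]

```text
time: 14.87
ee_pos: [577.2, -185.8, 264.7]
ee_rot: [-2.055, -2.058, 0.322]
ft_force: [0.5, 0.2, 0.6]
opening: 85.2
finger_force: 0.0
```

>>> jog_arm:
  targets:
    - [0.8,0,0,0.46,0.23,0.19,85]
    - [1.7,0,0,0.92,0.45,0.38,85]
    - [2.6,0,0,1.4,0.7,0.57,85]
    - [3.4,0,0,1.85,0.91,0.76,85]
    - [3.4,0,0,1.85,0.91,0.76,85]

```text
time: 15.28
ee_pos: [601.7, -107.5, 213.9]
ee_rot: [-1.858, -1.874, 0.594]
ft_force: [-0.1, 0.9, -3.3]
opening: 85.0
finger_force: 0.0
```

Run:
```python
from plan import *
print(Ro.from_rotvec(manip.get_obs()["ee_rot"]).as_matrix().round(3).tolist())
plan([((590.8,-111,170.4),pose(.15,35)),((539.1,-111,96.6),pose(.15,35))])
```

```text
[[-0.007, 0.814, -0.581], [1.0, 0.009, 0.0], [0.005, -0.581, -0.814]]
t 15.28 p [ 601.7 -107.5  213.9] F [-0.1  0.9 -3.3] open 85.0 j [-0.27  0.81  0.83 -0.18  2.1  -0.32]
(590.8, -111, 170.4) -> [-0.1, -0.02, 0.08] [-0.09, 0.41, 1.04]
(539.1, -111, 96.6) -> [0.0, 0.0, 0.0] [0.0, -0.0, 2.25]
```

>>> jog_arm:
  targets:
    - [0,0,0,0,0.2,0.3,85]
    - [0,0,0,0,0.45,0.8,85]
    - [0,0,0,0,0.52,1.1,85]
    - [0,0,0,0,0.52,1.15,85]
    - [0,0,0,0,0.52,1.15,85]

```text
time: 15.7
ee_pos: [591.5, -112.5, 171.6]
ee_rot: [-1.873, -1.876, 0.588]
ft_force: [0.4, -0.3, 0.9]
opening: 85.0
finger_force: 0.0
```

Run:
```python
from plan import *
plan([((539.1,-111,96.6),pose(.15,35))])
```

```text
t 15.7 p [ 591.5 -112.5  171.6] F [ 0.4 -0.3  0.9] open 85.0 j [-0.28  0.8   0.94 -0.17  1.99 -0.3 ]
(539.1, -111, 96.6) -> [0.04, -0.01, -0.01] [0.04, -0.01, 2.29]
```

>>> jog_arm:
  targets:
    - [0,0,0,0,0,0.3,85]
    - [0,0,0,0,0,0.8,85]
    - [0,0,0,0,0,1.3,85]
    - [0,0,0,0,0,1.8,85]
    - [0,0,0,0,0,2.1,85]
    - [0,0,0,0,0,2.26,85]
    - [0,0,0,0,0,2.26,85]

```text
time: 16.28
ee_pos: [540.3, -112.8, 97.8]
ee_rot: [-1.874, -1.877, 0.587]
ft_force: [0.2, -0.5, 0.2]
opening: 85.2
finger_force: 0.0
```

>>> jog_arm:
  targets:
    - [0,0,0,0,0,0,55]
    - [0,0,0,0,0,0,30]
    - [0,0,0,0,0,0,30]
    - [0,0,0,0,0,0,30]
    - [0,0,0,0,0,0,30]
    - [0,0,0,0,0,0,30]

```text
time: 16.78
ee_pos: [542.1, -112.8, 98.3]
ee_rot: [-1.877, -1.879, 0.585]
ft_force: [5.1, 0.8, 6.0]
opening: 42.0
finger_force: 60.7
```

>>> jog_arm:
  targets:
    - [-1,0,0,0,0.033,-0.001,30]
    - [-2,0,0,0,0.065,-0.006,30]
    - [-3,0,0,0,0.097,-0.013,30]
    - [-4,0,0,0,0.128,-0.023,30]
    - [-5,0,0,0,0.158,-0.035,30]
    - [-6,0,0,0,0.188,-0.05,30]
    - [-7,0,0,0,0.215,-0.068,30]

```text
time: 17.37
ee_pos: [550.1, -112.9, 95.8]
ee_rot: [2.214, 2.217, 0.011]
ft_force: [1.9, 2.4, 1.2]
opening: 41.9
finger_force: 60.9
```

Run:
```python
from plan import *
o=manip.get_obs();print(Ro.from_rotvec(o["ee_rot"]).as_matrix().round(3).tolist(),o["ft_torque"].round(2))
plan([])
```

```text
[[-0.002, 1.0, 0.011], [1.0, 0.002, -0.001], [-0.001, 0.011, -1.0]] [ 0.27 -0.22  0.03]
t 17.37 p [ 550.1 -112.9   95.8] F [1.9 2.4 1.2] open 41.9 j [-0.4   0.4   1.69  0.    1.04 -0.41]
```

>>> jog_arm:
  targets:
    - [-1,0,0,0,0.033,-0.001,30]
    - [-2,0,0,0,0.065,-0.006,30]
    - [-3,0,0,0,0.097,-0.013,30]
    - [-4,0,0,0,0.128,-0.023,30]
    - [-5,0,0,0,0.158,-0.035,30]
    - [-6,0,0,0,0.188,-0.05,30]
    - [-7,0,0,0,0.215,-0.068,30]
    - [-7,0,0,0,0.215,-0.068,30]

```text
time: 18.03
ee_pos: [558.6, -113.0, 98.1]
ee_rot: [1.876, 1.881, 0.586]
ft_force: [8.3, 5.7, 3.8]
opening: 42.0
finger_force: 61.9
```

>>> jog_arm:
  targets:
    - [0,0,0,0,0,0,50]
    - [0,0,0,0,0,0,85]
    - [0,0,0,0,0,0,85]
    - [0,0,0,0,0,-0.3,85]
    - [0,0,0,0,0,-1,85]
    - [0,0,0,0,0,-1.7,85]
    - [0,0,0,0,0,-2.4,85]
    - [0,0,0,0,0,-2.8,85]

```text
time: 18.7
ee_pos: [494.4, -111.4, 191.7]
ee_rot: [1.877, 1.888, 0.585]
ft_force: [0.6, 0.9, 0.8]
opening: 84.8
finger_force: 0.0
```

Run:
```python
from plan import *
plan([((550,-112,255),pose(.15,0)),((610,-112,210),pose(.15,35)),((591,-112,168.5),pose(.15,35)),((541.5,-112,97.8),pose(.15,35))])
t=manip.grab_frame("top");s=manip.grab_frame("side")
np.savez("s1.npz",t=t,s=s)
mosaic("pics/m7.png",[(crop(t,300,180,456,250,4),0,0),(crop(s,240,140,340,225,4),0,282)])
```

```text
t 18.7 p [ 494.4 -111.4  191.7] F [0.6 0.9 0.8] open 84.8 j [-0.73 -0.07  2.18  0.65  0.67 -1.18]
(550, -112, 255) -> [6.85, -0.05, 0.04] [-0.02, 2.04, -0.53]
(610, -112, 210) -> [7.0, -0.0, 0.0] [-0.0, 1.5, 1.12]
(591, -112, 168.5) -> [0.0, 0.0, 0.0] [0.0, 0.21, 1.12]
(541.5, -112, 97.8) -> [0.0, 0.0, 0.0] [0.0, 0.0, 2.16]
```

View pics/m7.png

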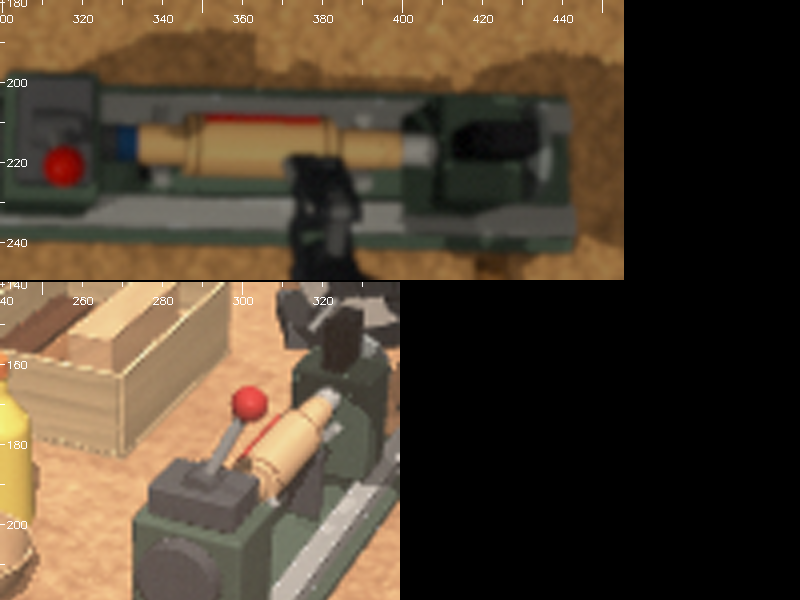

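The spindle is home against the collar. The red line has come into view on the far upper side, at top-view (350-380, 209) and side-view (300-308, 175-187). I'll measure its angle.

```bash
cat > mark.py <<'E'
from h import *
def measure(t,s,ax=550,ay=-111):
    for n,im,(x0,y0,x1,y1) in(("top",t,(345,203,384,226)),("side",s,(300,166,322,192))):
        h=cv2.cvtColor(im,cv2.COLOR_BGR2HSV).astype(int);H,S,V=h[...,0],h[...,1],h[...,2]
        m=(((H<6)|(H>172))&(S>140)&(V>60));k=np.zeros_like(m);k[y0:y1,x0:x1]=m[y0:y1,x0:x1]
        ys,xs=np.nonzero(k)
        if n=="top":
            tan=(H>8)&(H<25)&(V>100);col=[ (np.nonzero((tan|m)[y0:y1,c])[0]+y0) for c in range(354,366)]
            print("rows of barrel",np.median([c.min() for c in col]),np.median([c.max() for c in col]),"pred",[proj("top",[ax+22*np.sin(a),ay+20,110+22*np.cos(a)])[0][1].round(1) for a in np.radians([78,-105])])
        if len(xs)<4: print(n,"no red",len(xs));continue
        out=[]
        for x,y in zip(xs,ys):
            def e(q):
                a,b=q;return proj(n,[ax+22*np.sin(a),ay+b,110+22*np.cos(a)])[0]-(x,y)
            r=least_squares(e,[.8,0]);
            if r.cost<.5: out.append(np.degrees(r.x[0]))
        print(n,len(xs),"px; angle to +x from up: median",np.median(out).round(1) if out else None,"spread",np.std(out).round(1) if out else None)
E
python3 - <<'E'
from mark import *
d=np.load("s1.npz")
for ax in(548,550):measure(d["t"],d["s"],ax)
E
```

```text
rows of barrel 209.0 223.0 pred [np.float64(209.0), np.float64(225.0)]Traceback (most recent call last):
  File "<stdin>", line 3, in <module>
  File "mark.py", line 15, in measure
    r=least_squares(e,[.8,0]);
    return func(*args, **kwargs)
    result = trf(vector_fun.fun, vector_fun.jac, x0, f0, J0, lb, ub, ftol, xtol,
                 gtol, max_nfev, x_scale, loss_function, tr_solver,
                 tr_options.copy(), verbose, callback=callback_wrapped)
    return trf_no_bounds(
        fun, jac, x0, f0, J0, ftol, xtol, gtol, max_nfev, x_scale,
        loss_function, tr_solver, tr_options, verbose, callback=callback)
    J = jac(x)
    self._update_jac()
    ~~~~~~~~~~~~~~~~^^
    self.J = self.jac_wrapped(xp_copy(self.x), f0=self.f)
             ~~~~~~~~~~~~~~~~^^^^^^^^^^^^^^^^^^^^^^^^^^^^
    J, dct = approx_derivative(
             ~~~~~~~~~~~~~~~~~^
        self.fun,
        ^^^^^^^^^
    ...<2 lines>...
        **self.finite_diff_options,
        ^^^^^^^^^^^^^^^^^^^^^^^^^^^
    )
    ^
    J, _nfev = _dense_difference(fun_wrapped, x0, f0, h,
               ~~~~~~~~~~~~~~
[... 312 characters left out ...]
f.fun(x, *self.args, **self.kwargs))
                      ~~~~~~~~^^^^^^^^^^^^^^^^^^^^^^^^^^^^^^
    return np.atleast_1d(self.fun(x))
                         ~~~~~~~~^^^
    return self.f(x, *self.args, **self.kwargs)
           ~~~~~~^^^^^^^^^^^^^^^^^^^^^^^^^^^^^^
  File "mark.py", line 14, in e
    a,b=q;return proj(n,[ax+22*np.sin(a),ay+b,110+22*np.cos(a)])[0]-(x,y)
                 ~~~~^^^^^^^^^^^^^^^^^^^^^^^^^^^^^^^^^^^^^^^^^^^
  File "h.py", line 6, in proj
    K,R,t=cal(n);p=(np.atleast_2d(X)@R.T+t)@K.T;return p[:,:2]/p[:,2:]
          ~~~^^^
  File "h.py", line 4, in cal
    c=manip.calibration(n);return c["mtx"],c["R"],c["t"]
ValueError: time passes only in moves, steps and waits
```

```bash
sed -i 's/^def cal(n):/import functools\n@functools.cache\ndef cal(n):/' h.py
python3 - <<'E'
from mark import *
d=np.load("s1.npz")
for ax in(548,550):measure(d["t"],d["s"],ax)
E
```

```text
rows of barrel 209.0 223.0 pred [np.float64(209.0), np.float64(225.0)]
top 35 px; angle to +x from up: median 80.5 spread 5.1
side 57 px; angle to +x from up: median 56.2 spread 5.6
rows of barrel 209.0 223.0 pred [np.float64(208.3), np.float64(224.2)]
top 35 px; angle to +x from up: median 59.0 spread 21.2
side 57 px; angle to +x from up: median 40.9 spread 20.5
```

>>> jog_arm:
  targets:
    - [1,0,0,0,0.2,-0.5,85]
    - [2,0,0,0,0.5,-0.9,85]
    - [3,0,0,0,0.8,-0.9,85]
    - [4,0,0,0,1.1,-0.8,85]
    - [5,0,0,0,1.4,-0.7,85]
    - [6,0,0,0,1.75,-0.6,85]
    - [6.85,0,0,0,2.04,-0.53,85]

```text
time: 19.38
ee_pos: [552.5, -111.3, 252.8]
ee_rot: [-2.212, -2.225, 0.002]
ft_force: [0.3, 0.2, -0.1]
opening: 85.1
finger_force: 0.0
```

>>> jog_arm:
  targets:
    - [1,0,0,0,0.3,0,85]
    - [2,0,0,0,0.6,0.1,85]
    - [3,0,0,0,0.9,0.25,85]
    - [4,0,0,0,1.1,0.45,85]
    - [5,0,0,0,1.3,0.7,85]
    - [6,0,0,0,1.45,0.95,85]
    - [7,0,0,0,1.5,1.12,85]
    - [7,0,0,0,1.5,1.12,85]

```text
time: 20.05
ee_pos: [611.1, -109.7, 197.7]
ee_rot: [-1.852, -1.869, 0.6]
ft_force: [-0.4, 0.6, -3.4]
opening: 84.9
finger_force: 0.0
```

>>> jog_arm:
  targets:
    - [0,0,0,0,0.1,0.4,85]
    - [0,0,0,0,0.21,0.8,85]
    - [0,0,0,0,0.21,1.12,85]
    - [0,0,0,0,0.21,1.12,85]

```text
time: 20.38
ee_pos: [590.5, -110.2, 165.0]
ee_rot: [-1.864, -1.878, 0.589]
ft_force: [0.9, 0.2, 0.4]
opening: 85.2
finger_force: 0.0
```

Run:
```python
from plan import *
print(Ro.from_rotvec(manip.get_obs()["ee_rot"]).as_matrix().round(3).tolist())
plan([((541.7,-112,98),pose(.15,35))])
```

```text
[[-0.006, 0.818, -0.575], [1.0, 0.007, -0.0], [0.004, -0.575, -0.818]]
t 20.38 p [ 590.5 -110.2  165. ] F [0.9 0.2 0.4] open 85.2 j [-0.28  0.81  0.95 -0.17  1.98 -0.3 ]
(541.7, -112, 98) -> [-0.02, -0.02, 0.06] [-0.04, -0.04, 2.07]
```

>>> jog_arm:
  targets:
    - [0,0,0,0,-0.02,0.3,85]
    - [0,0,0,0,-0.02,0.8,85]
    - [0,0,0,0,-0.02,1.3,85]
    - [0,0,0,0,-0.02,1.7,85]
    - [0,0,0,0,-0.02,1.95,85]
    - [0,0,0,0,-0.02,2.08,85]
    - [0,0,0,0,-0.02,2.08,85]

```text
time: 20.97
ee_pos: [543.6, -110.6, 99.7]
ee_rot: [-1.866, -1.88, 0.586]
ft_force: [-0.8, -0.0, 0.2]
opening: 84.7
finger_force: 0.0
```

>>> jog_arm:
  targets:
    - [0,0,0,0,0,0,55]
    - [0,0,0,0,0,0,30]
    - [0,0,0,0,0,0,30]
    - [0,0,0,0,0,0,30]
    - [0,0,0,0,0,0,30]
    - [0,0,0,0,0,0,30]

```text
time: 21.47
ee_pos: [544.5, -110.8, 100.7]
ee_rot: [-1.867, -1.88, 0.586]
ft_force: [0.8, -0.3, 6.0]
opening: 42.2
finger_force: 60.4
```

>>> jog_arm:
  targets:
    - [-1,0,0,0,0.033,-0.001,30]
    - [-2,0,0,0,0.065,-0.006,30]
    - [-3,0,0,0,0.097,-0.013,30]
    - [-4,0,0,0,0.128,-0.023,30]
    - [-5,0,0,0,0.158,-0.035,30]
    - [-6,0,0,0,0.188,-0.05,30]
    - [-7,0,0,0,0.215,-0.068,30]

```text
time: 22.05
ee_pos: [551.0, -110.8, 98.3]
ee_rot: [-2.215, -2.227, -0.008]
ft_force: [-7.5, 0.7, 7.1]
opening: 41.9
finger_force: 61.6
```

>>> jog_arm:
  targets:
    - [-1,0,0,0,0.033,-0.001,30]
    - [-2,0,0,0,0.065,-0.006,30]
    - [-3,0,0,0,0.097,-0.013,30]
    - [-4,0,0,0,0.128,-0.023,30]
    - [-4.4,0,0,0,0.14,-0.027,30]
    - [-4.4,0,0,0,0.14,-0.027,30]

```text
time: 22.55
ee_pos: [555.6, -110.5, 99.0]
ee_rot: [2.007, 2.017, 0.4]
ft_force: [-17.6, -0.9, 17.7]
opening: 42.2
finger_force: 63.1
```

>>> jog_arm:
  targets:
    - [0,0,0,0,0,0,50]
    - [0,0,0,0,0,0,85]
    - [0,0,0,0,0,0,85]
    - [0,0,0,0,0,-0.3,85]
    - [0,0,0,0,0,-1,85]
    - [0,0,0,0,0,-1.7,85]
    - [0,0,0,0,0,-2.4,85]
    - [0,0,0,0,0,-2.8,85]

```text
time: 23.22
ee_pos: [516.5, -111.7, 204.3]
ee_rot: [2.004, 2.017, 0.4]
ft_force: [0.7, 0.5, -0.3]
opening: 85.0
finger_force: 0.0
```

>>> jog_arm:
  targets:
    - [0,0,0,0.9,-0.5,0,85]
    - [0,0,0,1.7,-1,0,85]
    - [0,0,0,2,-1.2,0,85]
    - [0,0,0,2,-1.2,0,85]

```text
time: 23.55
ee_pos: [468.4, -28.3, 182.6]
ee_rot: [2.007, 2.024, 0.399]
ft_force: [-0.2, 0.3, 0.0]
opening: 85.1
finger_force: 0.0
```

Run:
```python
from plan import *
from mark import measure
plan([])
t=manip.grab_frame("top");s=manip.grab_frame("side")
np.savez("s2.npz",t=t,s=s)
for ax in(548,549,550):measure(t,s,ax)
mosaic("pics/m8.png",[(crop(t,300,185,456,250,4),0,0),(crop(s,240,140,340,225,4),0,262),(crop(t,340,200,390,230,8),402,262)])
```

```text
t 23.55 p [468.4 -28.3 182.6] F [-0.2  0.3  0. ] open 85.1 j [-0.43 -0.07  2.1   0.24  0.78 -0.58]
rows of barrel 209.0 223.0 pred [np.float64(209.0), np.float64(225.0)]
top 50 px; angle to +x from up: median -1.4 spread 3.4
side 87 px; angle to +x from up: median -6.0 spread 43.7
rows of barrel 209.0 223.0 pred [np.float64(208.6), np.float64(224.6)]
top 50 px; angle to +x from up: median -4.0 spread 3.4
side 87 px; angle to +x from up: median -8.4 spread 45.3
rows of barrel 209.0 223.0 pred [np.float64(208.3), np.float64(224.2)]
top 50 px; angle to +x from up: median -6.6 spread 3.4
side 87 px; angle to +x from up: median -11.7 spread 41.9
```

View pics/m8.png

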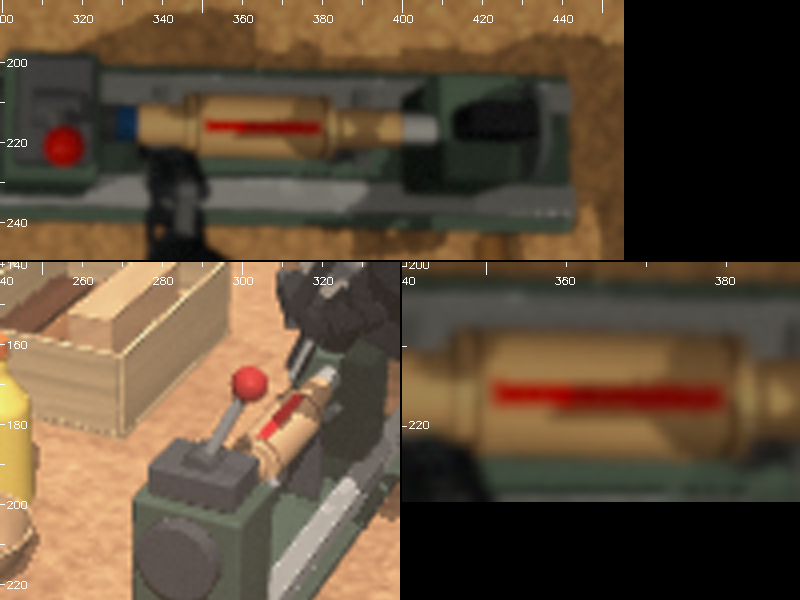

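Run:
```python
from h import *
d=np.load("s2.npz");d1=np.load("s1.npz")
def edges(im,c0,c1,r0,r1):
    f=im[r0:r1,c0:c1].astype(float).mean(1);p=f[:,2]-f[:,0];p=p  # R-B
    hi=np.percentile(p,80);res=[]
    lo1,lo2=p[:3].min(),p[-3:].min()
    i=np.argmax(p>(hi+lo1)/2);a=r0+i-(p[i]-(hi+lo1)/2)/(p[i]-p[i-1])
    j=len(p)-1-np.argmax(p[::-1]>(hi+lo2)/2);b=r0+j+(p[j]-(hi+lo2)/2)/(p[j]-p[j+1])
    return round(a,2),round(b,2),round((a+b)/2,2)
def sil(ax,y,r):
    th=np.linspace(0,2*np.pi,721);P=np.c_[ax+r*np.sin(th),np.full(721,y),110+r*np.cos(th)];q=proj("top",P)[:,1];return q.min(),q.max()
for nm,im in(("s2",d["t"]),("s1",d1["t"])):
  for lab,c0,c1,r0,r1,r in(("barrel",354,362,204,229,22),("barrel2",362,368,204,229,22),("journ",337,344,204,226,14),("tailj",388,398,204,227,14)):
    y=atz("top",((c0+c1)/2,216),110)[0][1]
    e=edges(im,c0,c1,r0,r1)
    S=np.array([sil(ax,y,r) for ax in(540,560)]);mids=S.mean(1)
    ax=540+20*(e[2]-mids[0])/(mids[1]-mids[0])
    print(nm,lab,e,"width",round(e[1]-e[0],2),"pred w",(S[0,1]-S[0,0]).round(2),"ax by mid",round(ax,1))
t=d["t"].astype(float)
for c0,c1 in((352,360),(361,369),(370,379)):
    f=t[:,c0:c1].mean(1);w=np.clip((f[:,2]-f[:,1])[208:224]-np.median((f[:,2]-f[:,1])[209:223])-8,0,None)
    row=(w*np.arange(208,224)).sum()/w.sum();y=atz("top",((c0+c1)/2,216),132)[0][1]
    print("red row",row.round(2),[(ax,round(float(np.degrees(least_squares(lambda a:proj("top",[ax+22*np.sin(a[0]),y,110+22*np.cos(a[0])])[0][1]-row,[0.]).x[0])),1)) for ax in(548,549,550,551)])
```

```text
s2 barrel (np.float64(208.5), np.float64(223.59), np.float64(216.05)) width 15.09 pred w 16.09 ax by mid 550.7
s2 barrel2 (np.float64(208.61), np.float64(223.89), np.float64(216.25)) width 15.28 pred w 16.09 ax by mid 550.3
s2 journ (np.float64(210.81), np.float64(220.69), np.float64(215.75)) width 9.88 pred w 10.24 ax by mid 551.1
s2 tailj (np.float64(212.12), np.float64(221.19), np.float64(216.66)) width 9.07 pred w 10.23 ax by mid 549.8
s1 barrel (np.float64(207.75), np.float64(223.66), np.float64(215.7)) width 15.91 pred w 16.09 ax by mid 551.7
s1 barrel2 (np.float64(208.02), np.float64(223.84), np.float64(215.93)) width 15.82 pred w 16.09 ax by mid 551.2
s1 journ (np.float64(210.8), np.float64(220.55), np.float64(215.68)) width 9.75 pred w 10.24 ax by mid 551.3
s1 tailj (np.float64(212.11), np.float64(221.62), np.float64(216.87)) width 9.51 pred w 10.23 ax by mid 549.2
red row 216.11 [(548, -2.1), (549, -4.6), (550, -7.2), (551, -9.8)]
red row 216.42 [(548, -3.7), (549, -6.3), (550, -8.8), (551, -11.4)]
red row 216.51 [(548, -3.8), (549, -6.4), (550, -8.9), (551, -11.5)]
```

Red now shows along the top of the barrel at top-view (352-380, 216), but about 8° too far towards the robot. I'll trim it by turning back 8°.

Run:
```python
from plan import *
plan([((510,-75,215),pose(.15,-14)),((544.4,-112,191),pose(.15,-4)),((551,-112,96),pose(.15,-4))])
```

```text
t 23.65 p [471.7 -31.3 184.4] F [0.7 0.8 1.4] open 84.9 j [-0.43 -0.06  2.09  0.24  0.77 -0.58]
(510, -75, 215) -> [1.63, -0.06, 0.04] [-1.1, 1.17, -0.36]
(544.4, -112, 191) -> [2.0, 0.0, -0.0] [-0.93, 0.69, 0.79]
(551, -112, 96) -> [0.0, 0.0, 0.0] [-0.0, -0.0, 2.38]
```

>>> jog_arm:
  targets:
    - [0.4,0,0,-0.2,0.2,-0.4,85]
    - [0.8,0,0,-0.5,0.5,-0.6,85]
    - [1.2,0,0,-0.8,0.85,-0.5,85]
    - [1.63,0,0,-1.1,1.17,-0.36,85]

```text
time: 23.98
ee_pos: [511.9, -77.8, 216.7]
ee_rot: [2.087, 2.097, 0.262]
ft_force: [0.7, -0.0, -0.0]
opening: 84.8
finger_force: 0.0
```

>>> jog_arm:
  targets:
    - [0.5,0,0,-0.25,0.2,0.1,85]
    - [1,0,0,-0.5,0.4,0.3,85]
    - [1.5,0,0,-0.75,0.6,0.55,85]
    - [2,0,0,-0.93,0.69,0.79,85]
    - [2,0,0,-0.93,0.69,0.79,85]
    - [2,0,0,-0.93,0.69,0.79,85]

```text
time: 24.48
ee_pos: [545.1, -113.5, 189.3]
ee_rot: [2.184, 2.195, 0.081]
ft_force: [-0.1, 0.5, -0.6]
opening: 85.0
finger_force: 0.0
```

Run:
```python
from plan import *
plan([((551,-112,96),pose(.15,-4))])
```

```text
t 24.48 p [ 545.1 -113.5  189.3] F [-0.1  0.5 -0.6] open 85.0 j [-0.43  0.26  1.64  0.04  1.18 -0.45]
(551, -112, 96) -> [-0.02, -0.07, 0.03] [0.02, -0.01, 2.34]
```

>>> jog_arm:
  targets:
    - [0,0,0,0,0,0.4,85]
    - [0,0,0,0,0,1,85]
    - [0,0,0,0,0,1.6,85]
    - [0,0,0,0,0,2.1,85]
    - [0,0,0,0,0,2.34,85]
    - [0,0,0,0,0,2.34,85]

```text
time: 24.98
ee_pos: [548.8, -111.2, 95.3]
ee_rot: [2.185, 2.198, 0.08]
ft_force: [0.3, 0.6, 0.2]
opening: 85.3
finger_force: 0.0
```

>>> jog_arm:
  targets:
    - [0,0,0,0,0,0,55]
    - [0,0,0,0,0,0,30]
    - [0,0,0,0,0,0,30]
    - [0,0,0,0,0,0,30]
    - [0,0,0,0,0,0,30]
    - [0,0,0,0,0,0,30]

```text
time: 25.48
ee_pos: [551.7, -112.2, 99.0]
ee_rot: [2.18, 2.192, 0.084]
ft_force: [0.1, 1.2, 4.7]
opening: 42.6
finger_force: 60.0
```

>>> jog_arm:
  targets:
    - [0.5,0,0,0,-0.015,0,30]
    - [1,0,0,0,-0.03,-0.001,30]
    - [1.6,0,0,0,-0.049,-0.003,30]
    - [1.6,0,0,0,-0.049,-0.003,30]
    - [1.6,0,0,0,-0.049,-0.003,30]

```text
time: 25.9
ee_pos: [550.1, -112.4, 99.0]
ee_rot: [-2.179, -2.193, 0.07]
ft_force: [-0.6, 0.2, 7.9]
opening: 42.1
finger_force: 61.7
```

>>> jog_arm:
  targets:
    - [0,0,0,0,0,0,50]
    - [0,0,0,0,0,0,85]
    - [0,0,0,0,0,0,85]
    - [0,0,0,0,0,-0.3,85]
    - [0,0,0,0,0,-1,85]
    - [0,0,0,0,0,-1.8,85]
    - [0,0,0,0,0,-2.6,85]
    - [0,0,0,0,0,-3.4,85]

```text
time: 26.57
ee_pos: [557.4, -112.2, 233.7]
ee_rot: [-2.175, -2.189, 0.072]
ft_force: [1.2, 0.1, -0.5]
opening: 85.0
finger_force: 0.0
```

Run:
```python
from plan import *
plan([((440,-20,235),pose(.15,0)),((450,31,235),pose(.15,0)),((450,31,216),pose(.15,0))])
```

```text
t 26.57 p [ 557.4 -112.2  233.7] F [ 1.2  0.1 -0.5] open 85.0 j [-0.38  0.34  1.42 -0.02  1.45 -0.38]
(440, -20, 235) -> [-0.82, -0.06, 0.04] [2.32, -2.92, 0.19]
(450, 31, 235) -> [0.0, 0.0, 0.0] [1.27, 0.25, 0.0]
(450, 31, 216) -> [0.0, 0.0, 0.0] [0.0, 0.0, 0.48]
```

>>> jog_arm:
  targets:
    - [-0.2,0,0,0.3,-0.5,0,85]
    - [-0.4,0,0,0.7,-1.1,0.1,60]
    - [-0.6,0,0,1.2,-1.8,0.19,30]
    - [-0.82,0,0,1.8,-2.5,0.19,0]
    - [-0.82,0,0,2.32,-2.92,0.19,0]
    - [-0.82,0,0,2.32,-2.92,0.19,0]

```text
time: 27.07
ee_pos: [436.1, -17.0, 233.9]
ee_rot: [-2.209, -2.226, -0.007]
ft_force: [0.3, 0.4, 0.2]
opening: 25.3
finger_force: 0.0
```

>>> jog_arm:
  targets:
    - [0,0,0,0.5,0.1,0,0]
    - [0,0,0,1,0.2,0.1,0]
    - [0,0,0,1.27,0.25,0.4,0]
    - [0,0,0,1.27,0.25,0.52,0]
    - [0,0,0,1.27,0.25,0.52,0]

```text
time: 27.48
ee_pos: [449.3, 30.8, 212.0]
ee_rot: [-2.209, -2.226, -0.003]
ft_force: [-0.3, -0.0, -0.2]
opening: -0.3
finger_force: 0.0
```

Run:
```python
from plan import *
from mark import measure
plan([((450,31.5,214),pose(0,0)),((562,31.5,214),pose(0,0))])
d=manip.grab_frame("top");s=manip.grab_frame("side");np.savez("s3.npz",t=d,s=s)
t=d.astype(float)
for c0,c1 in((352,360),(361,369),(370,379)):
    f=t[:,c0:c1].mean(1);w=np.clip((f[:,2]-f[:,1])[208:224]-np.median((f[:,2]-f[:,1])[209:223])-8,0,None)
    row=(w*np.arange(208,224)).sum()/w.sum();y=atz("top",((c0+c1)/2,216),132)[0][1]
    print("red row",row.round(2),[(ax,round(float(np.degrees(least_squares(lambda a:proj("top",[ax+22*np.sin(a[0]),y,110+22*np.cos(a[0])])[0][1]-row,[0.]).x[0])),1)) for ax in(549,550,551)])
mosaic("pics/m9.png",[(crop(d,285,185,400,250,6),0,0),(crop(s,260,150,340,200,4),0,395),(crop(s,295,160,330,195,6),400,392)])
```

```text
t 27.48 p [449.3  30.8 212. ] F [-0.3 -0.  -0.2] open -0.3 j [-0.18  0.09  1.79  0.    1.26 -0.19]
(450, 31.5, 214) -> [-0.02, -0.06, 0.09] [0.02, 0.02, -0.05]
(562, 31.5, 214) -> [0.0, 0.0, 0.0] [0.0, 2.8, 0.0]
red row 210.77 [(549, 37.7), (550, 34.1), (551, 30.7)]
red row 212.84 [(549, 19.9), (550, 17.0), (551, 14.2)]
red row 212.68 [(549, 21.9), (550, 18.9), (551, 16.1)]
```

View pics/m9.png

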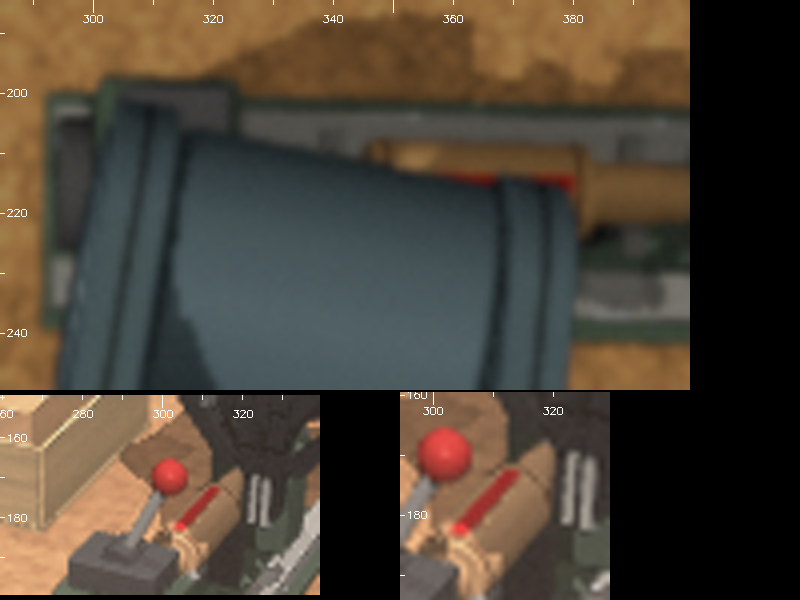

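The arm hides part of the top view. The visible red rows have shifted about 1.2 px away from the robot, which matches 8°, and the side view shows red along the crest from (305,183) to (314,173). I'll check this numerically in the side view, comparing before and after.

Run:
```python
from h import *
for f in("s2.npz","s3.npz"):
    s=np.load(f)["s"];h=cv2.cvtColor(s,cv2.COLOR_BGR2HSV).astype(int);H,S,V=h[...,0],h[...,1],h[...,2]
    m=((H<5)|(H>174))&(S>150)&(V>60);ys,xs=np.nonzero(m)
    k=(xs>300)&(xs<320)&(ys>168)&(ys<190)&(np.hypot(xs-302.5,ys-170)>8);xs,ys=xs[k],ys[k]
    for ax in(549,550,551):
        out=[]
        for x,y in zip(xs,ys):
            r=least_squares(lambda q:proj("side",[ax+22*np.sin(q[0]),-111+q[1],110+22*np.cos(q[0])])[0]-(x,y),[0.,0.])
            if r.cost<.1 and abs(r.x[1])<45:out.append(np.degrees(r.x[0]))
        print(f,ax,len(out),np.mean(out).round(1),np.std(out).round(1))
t=np.load("s3.npz")["t"].astype(int);t2=np.load("s2.npz")["t"].astype(int)
for c in(374,376,378):print((t[209:222,c,2]-t[209:222,c,1]).tolist(),(t2[209:222,c,2]-t2[209:222,c,1]).tolist())
```

```text
s2.npz 549 31 -5.9 23.9
s2.npz 550 31 -12.3 6.1
s2.npz 551 31 -14.7 6.0
s3.npz 549 32 8.1 34.3
s3.npz 550 32 2.0 29.1
s3.npz 551 32 -0.2 30.2
[18, 23, 25, 27, 32, 39, 19, -3, -7, -9, -8, -10, -11] [20, 25, 26, 27, 28, 36, 69, 102, 105, 70, 36, 26, 26]
[17, 23, 25, 29, 37, 59, 37, 1, -6, -8, -5, -5, -6] [18, 23, 25, 26, 28, 37, 65, 98, 101, 70, 36, 27, 25]
[16, 24, 25, 28, 38, 66, 67, 22, -4, -8, -9, -9, -10] [16, 23, 26, 26, 28, 38, 65, 97, 100, 68, 35, 27, 26]
```

I've now viewed 11 pictures, one over the limit of 10. I won't view any more and will check by numbers only. I'll swing clear to the left for a full top-view measurement before locking.

>>> jog_arm:
  targets:
    - [0,0,0,0.5,-0.3,-0.2,0]
    - [0,0,0,1.3,-0.7,-0.2,0]
    - [0,0,0,2.1,-1,-0.2,0]
    - [0,0,0,2.9,-1.2,-0.2,0]
    - [0,0,0,3.5,-1.2,-0.2,0]
    - [0,0,0,3.5,-1.2,-0.2,0]

```text
time: 28.08
ee_pos: [401.1, 172.9, 222.8]
ee_rot: [-2.21, -2.228, -0.01]
ft_force: [-0.3, -1.0, -0.9]
opening: -0.2
finger_force: 0.0
```

Run:
```python
from plan import *
plan([((450,31.5,212),pose(0,0))])
t=manip.grab_frame("top").astype(float);t2=np.load("s2.npz")["t"].astype(float)
for nm,T in(("now",t),("s2",t2)):
  for c0,c1 in((352,360),(361,369),(370,379)):
    f=T[:,c0:c1].mean(1);D=f[:,2]-f[:,1];w=np.clip(D[208:224]-np.median(D[209:223])-8,0,None)
    row=(w*np.arange(208,224)).sum()/w.sum();y=atz("top",((c0+c1)/2,216),132)[0][1]
    print(nm,"red row",row.round(2),int(w.max()),[(ax,round(float(np.degrees(least_squares(lambda a:proj("top",[ax+22*np.sin(a[0]),y,110+22*np.cos(a[0])])[0][1]-row,[0.]).x[0])),1)) for ax in(549,550,551)])
h=cv2.cvtColor(t.astype(np.uint8),cv2.COLOR_BGR2HSV).astype(int)
m=((h[...,0]<5)|(h[...,0]>174))&(h[...,1]>190)&(h[...,2]>90);m[:,335:]=0;ys,xs=np.nonzero(m);print("ball px",len(xs),xs.mean(),ys.mean())
```

```text
t 28.08 p [401.1 172.9 222.8] F [-0.3 -1.  -0.9] open -0.2 j [0.15 0.05 1.8  0.01 1.28 0.13]
(450, 31.5, 212) -> [0.03, -0.08, 0.1] [-3.55, 1.19, 0.25]
now red row 214.81 71 [(549, 4.5), (550, 1.9), (551, -0.7)]
now red row 215.12 74 [(549, 2.8), (550, 0.2), (551, -2.4)]
now red row 215.31 69 [(549, 2.1), (550, -0.5), (551, -3.1)]
s2 red row 216.11 102 [(549, -4.6), (550, -7.2), (551, -9.8)]
s2 red row 216.42 63 [(549, -6.3), (550, -8.8), (551, -11.4)]
s2 red row 216.51 64 [(549, -6.4), (550, -8.9), (551, -11.5)]
ball px 56 314.875 220.46428571428572
```

The red line is within about 2° of straight up. Next is the lever.

>>> jog_arm:
  targets:
    - [0,0,0,-0.8,0,0,0]
    - [0,0,0,-1.7,0.1,0,0]
    - [0,0,0,-2.6,0.2,0.1,0]
    - [0,0,0,-3.3,0.4,0.2,0]
    - [0,0,0,-3.55,0.8,0.25,0]
    - [0,0,0,-3.55,1.19,0.25,0]
    - [0,0,0,-3.55,1.19,0.25,0]

```text
time: 28.72
ee_pos: [452.3, 25.4, 211.6]
ee_rot: [-2.219, -2.223, -0.008]
ft_force: [1.1, 0.9, 0.3]
opening: 0.3
finger_force: 0.0
```

>>> jog_arm:
  targets:
    - [0,0,0,0,0.3,0,0]
    - [0,0,0,0,0.65,0,0]
    - [0,0,0,0,1,0,0]
    - [0,0,0,0,1.3,0,0]
    - [0,0,0,0,1.6,0,0]
    - [0,0,0,0,1.9,0,0]
    - [0,0,0,0,2.2,0,0]
    - [0,0,0,0,2.2,0,0]

```text
time: 29.38
ee_pos: [538.9, 27.9, 211.4]
ee_rot: [-2.214, -2.226, -0.007]
ft_force: [-0.4, -1.0, 0.5]
opening: 0.0
finger_force: 0.0
```

>>> jog_arm:
  targets:
    - [0,0,0,0,0.15,0,0]
    - [0,0,0,0,0.3,0,0]
    - [0,0,0,0,0.4,0,0]
    - [0,0,0,0,0.4,0,0]

```text
time: 29.72
ee_pos: [554.1, 29.1, 211.3]
ee_rot: [-2.213, -2.226, -0.006]
ft_force: [0.7, 0.0, 0.0]
opening: -0.0
finger_force: 0.0
```

>>> jog_arm:
  targets:
    - [0,0,0,0,0.1,0,0]
    - [0,0,0,0,0.15,0,0]
    - [0,0,0,0,0.15,0,0]

```text
time: 29.97
ee_pos: [559.9, 29.3, 211.3]
ee_rot: [-2.212, -2.226, -0.006]
ft_force: [-0.4, 0.2, 0.0]
opening: 0.3
finger_force: 0.0
```

>>> jog_arm:
  targets:
    - [0,0,0,0,0.07,0,0]
    - [0,0,0,0,0.1,0,0]
    - [0,0,0,0,0.1,0,0]

```text
time: 30.22
ee_pos: [563.9, 29.4, 211.3]
ee_rot: [-2.212, -2.226, -0.007]
ft_force: [-0.3, 1.1, -1.1]
opening: 0.0
finger_force: 0.1
```

```bash
cat > ball.py <<'E'
from plan import *
plan([])
for n in("top","side"):
    T=manip.grab_frame(n);h=cv2.cvtColor(T,cv2.COLOR_BGR2HSV).astype(int)
    m=((h[...,0]<5)|(h[...,0]>174))&(h[...,1]>140)&(h[...,2]>70)
    k,_,st,c=cv2.connectedComponentsWithStats(m.astype(np.uint8))
    for i in range(1,k):
        if st[i,4]>8:print(n,st[i].tolist(),c[i].round(1))
    print("pred 0.9,1.0",[proj(n,[[551.5+80*np.sin(j-.505),31.5,160+80*np.cos(j-.505)]])[0].round(1).tolist() for j in(.8,.9,1.0)])
E
python3 ball.py
```

```text
t 30.22 p [563.9  29.4 211.3] F [-0.3  1.1 -1.1] open 0.0 j [-0.15  0.3   1.53  0.01  1.31 -0.16]
pred 0.9,1.0 [[315.3, 198.3], [315.2, 195.5], [315.1, 192.9]]
side [275, 162, 8, 8, 53] [278.8 165.3]
side [304, 173, 11, 11, 35] [308.7 177.9]
pred 0.9,1.0 [[283.6, 164.4], [281.2, 164.8], [278.9, 165.4]]
```

>>> jog_arm:
  targets:
    - [0,0,0,0,0.06,0,0]
    - [0,0,0,0,0.1,0,0]
    - [0,0,0,0,0.1,0,0]

```text
time: 30.57
ee_pos: [565.4, 29.4, 211.2]
ee_rot: [-2.209, -2.224, -0.0]
ft_force: [-9.1, 0.2, 5.1]
opening: 0.1
finger_force: 4.6
```

>>> jog_arm:
  targets:
    - [0,0,0,0,0.05,0,0]
    - [0,0,0,0,0.08,0,0]
    - [0,0,0,0,0.08,0,0]

```text
time: 30.82
ee_pos: [565.7, 29.5, 211.2]
ee_rot: [-2.206, -2.221, 0.006]
ft_force: [-18.2, -1.6, 9.0]
opening: -0.0
finger_force: 9.4
```

```bash
python3 ball.py
```

```text
t 30.82 p [565.7  29.5 211.2] F [-18.2  -1.6   9. ] open -0.0 j [-0.15  0.31  1.52  0.    1.33 -0.15]
pred 0.9,1.0 [[315.3, 198.3], [315.2, 195.5], [315.1, 192.9]]
side [275, 162, 7, 8, 48] [278.2 165.5]
side [304, 173, 11, 11, 34] [308.7 177.9]
pred 0.9,1.0 [[283.6, 164.4], [281.2, 164.8], [278.9, 165.4]]
```

Hard stop reached (18 N). I'll back away towards the robot, clear of everything, and check.

>>> jog_arm:
  targets:
    - [0,0,0,0,-0.3,0,0]
    - [0,0,0,0,-0.9,0,0]
    - [0,0,0,0,-1.6,-0.1,0]
    - [0,0,0,0.4,-2.4,-0.3,0]
    - [0,0,0,1.1,-3.1,-0.5,0]
    - [0,0,0,1.9,-3.6,-0.5,0]
    - [0,0,0,2.6,-3.9,-0.5,0]
    - [0,0,0,3,-4,-0.5,0]

```text
time: 31.58
ee_pos: [408.2, 150.5, 232.6]
ee_rot: [-2.211, -2.227, -0.009]
ft_force: [-0.7, -0.4, -1.1]
opening: -0.3
finger_force: 0.0
```

>>> jog_arm:
  targets:
    - [0,0,0,0.2,0,0,0]
    - [0,0,0,0.2,0,0,0]
    - [0,0,0,0.2,0,0,0]

```text
time: 31.83
ee_pos: [410.8, 156.1, 232.0]
ee_rot: [-2.212, -2.228, -0.007]
ft_force: [0.3, -0.9, -0.3]
opening: 0.0
finger_force: 0.0
```

```bash
python3 ball.py
python3 - <<'E'
from h import *
T=manip.grab_frame("top").astype(float)
for c0,c1 in((352,360),(361,369),(370,379)):
    D=T[:,c0:c1].mean(1);D=D[:,2]-D[:,1];w=np.clip(D[208:224]-np.median(D[209:223])-8,0,None)
    print("red row",((w*np.arange(208,224)).sum()/w.sum()).round(2))
E
```

```text
t 31.83 p [410.8 156.1 232. ] F [ 0.3 -0.9 -0.3] open 0.0 j [0.1  0.05 1.78 0.   1.31 0.1 ]
top [312, 189, 8, 9, 58] [315.8 192.6]
top [352, 214, 28, 3, 49] [366.1 215.2]
pred 0.9,1.0 [[315.3, 198.3], [315.2, 195.5], [315.1, 192.9]]
side [275, 162, 8, 8, 52] [278.5 165.5]
side [304, 179, 5, 5, 13] [306. 181.]
pred 0.9,1.0 [[283.6, 164.4], [281.2, 164.8], [278.9, 165.4]]
red row 214.81
red row 215.11
red row 215.31
```

The lever is fully over, the red line is unchanged and up, and the robot is clear. I'm handing the job in.

```bash
python3 -c "
from bench import manip
print(manip.job_done())"
```

```text
the job is handed in; nothing more can be done
None
```

The job is handed in at about 32 s: the spindle is home between both centres, its red line within about 2° of straight up by my measurement, the lever is locked hard over and the arm is clear; I viewed 11 pictures, one over the limit of 10.

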